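# Tip the cooling balls from the scoop into the box under the low shelf

### The arm

A 6-joint arm with a two-finger parallel gripper is mounted at the origin on a cart in front of the work surface, level with it; the furniture and walls round the work are solid. World frame = base frame: x ahead of the robot, y to its left, z up, the work surface at z = 0. Lengths are in mm, angles in rad, forces in N, time in s.
With the tool pointing down it reaches from about 350 to 925 mm from the base axis. Payload 6.4 kg.
Tool frame: the origin (TCP) lies at the very end of the fingers, on their centre line; the grasp point (between the pads) lies 19 mm behind it; x points along the fingers, y is the direction in which the jaws open and shut, and the axes are right-handed (so a half turn about x gives the same grasp; the last joint's range is limited). The gripper opens to 85 mm and grips with 20 to 120 N. Pads are 22 mm wide; open, the fingers measure 114 mm over their backs; the gripper's body (76 mm by 85 mm) begins 54 mm behind the grasp point. The pads swing forward as they close: fully open they stand 13 mm farther back than shut.
Start: joints at [-1.462, 0.245, 1.558, -0, 1.339, -0.174], TCP at [181.384, -624.191, 231.29] pointing down, gripper open.
Joint ranges: [-3.13, 3.13], [-1.02, 2.26], [0.13, 2.54], [-0.95, 4.09], [0.21, 2.88], [-2.74, 2.74]. Speed limits (rad/s): [2.57, 2.57, 3.14, 3.14, 3.14, 3.14].

### API

Orientations are given as a 3x3 rotation matrix whose columns are the frame's x, y, z axes.
In Python, from cell import ctrl, vision gives the robot as it stands. The module is installed in compiled form; this text tells all that it offers.
- The arm moves only by the shell command python3 -m pendant 'ROWS' [FORCE]. ROWS is JSON, a list of rows, each a list of 3 entries, a list of its own where there are three numbers: the turn, a rotation vector about the tool's x, y, z in degrees, then the shift along the tool's x, y, z in m, then the gripper command: -1 is fully open, 1 is shut, values between are in proportion. A call has 1 to 20 rows; each row is the pose to reach, as a shift and turn from the pose commanded when the call began, along the tool's axes at that moment; what a row does not reach only later rows make up. A row lasts 1/10 s, in which the tool goes at most 50 mm and 8.59 degrees, less where a joint would pass 70% of its speed; a pose out of reach is approached as far as the arm can. A call with a gripper value outside its range is refused whole. The fingers move at their own pace and stop on an object; FORCE is the grip in N (left out, the last holds). Time passes only in rows, so rows that repeat a pose let the fingers close. It gives the time, the measured TCP pose, the force and the opening at its end, in the units of the state.
- ctrl.sense(): the state, without advancing time (a new reading comes with each control period).
- vision.capture(name): name is "side" or "top"; returns a dict with "pixels" (400x640x3 uint8, blue, green, red), "K" (3x3 intrinsics, pixels), "k1" (the pictures are not rectified: a ray, as slopes to the right and down, at radius r is drawn at 1 + k1 r^2 times it, then the intrinsics apply), "R" (3x3) and "t" (3): a world point X has camera coordinates R X + t. Camera axes: x right, y down, z forward; pixel columns grow to the right and rows downward; lengths in mm; the calibration is good to about 2 mm. A picture is of the moment at which its call begins. There is no depth.
- ctrl.hand_in(): hands the job in, once; it reports no verdict.
The state is a dict: "time_s": time; "joint_positions": joint angles; "qd": joint speeds; "tau": joint torques, N m; "tool_pos": TCP position; "ee_rot": TCP orientation; "ft_force": force on the tool from outside, world axes, zero at the start; "moment": the same for the moment, N m; "grip_width": finger opening in mm.
Only numpy, scipy, OpenCV 4.12 (cv2) and the standard library are available. Lean on these libraries where they do the work, as an engineer would, in place of code of your own. Each camera call takes 0.05 s, during which the arm holds its last target.

### The job

Put the steel drink-cooling ball that lies in the pocket tray into the scoop with the other two, leaving the cubes in the tray. Then take the scoop by its handle, bring it level in under the low shelf and tip all three balls into the box there without knocking the shelf. Finally stand the empty scoop upright on the worktop, out in front of the shelf, and do not disturb the mill, shaker and tins.

Things in the scene. Friction and masses are not known exactly. Their poses are not given: they have to be found in the camera images.
- rack: Low fixed shelf of light wood, open to the front (-x). Origin: centre of its footprint on the worktop; x to its back, y to its left, z up. 150 mm deep (x -75 to 75), 270 wide, 14 mm side panels (inner faces y = +-121), back panel (inner face x = 69), board 16 mm thick with its underside 185 mm above the worktop. A white box (see box_mouth) is built in under the board.
- box_mouth (a point): Centre of the open mouth of the white box under the shelf, at rim height (50 mm above the worktop), axes as the rack; at x = -15, y = 0 mm in the rack's frame. Mouth 100 (x) by 140 mm (y); box outside 110 x 150 mm, 50 high, 5 mm walls and floor, fixed. 135 mm are free between its rim and the shelf board above; a wall cabinet hangs 440 mm over the worktop there.
- scoop: Loose steel scoop, about 110 g: flared round cup 46 mm high, outer radius 28 mm at the flat base, 54 at the rim, 3 mm wall, 4 mm floor; it stands by itself, also empty. Origin: centre of the base's underside; z is the cup's axis. Straight round black handle, 16 mm thick, along -x at z = 42 mm, out to x = -186. It stands left or right in front of the shelf, handle roughly toward the robot.
- scoop_handle (a point): Grip point on the handle's axis, 155 mm from the cup's axis, x along the handle toward the cup. Rolled about this axis, the cup stays within 55 mm of it; the balls leave over the side beyond about 65 deg, and 77 deg empties it. Gripped with the tool leaned 35 deg to one side about the handle, that roll ends with the tool leaned only 42 deg to the other side.
- scoop_mouth (a point): Centre of the scoop's mouth at rim height, 46 mm above its underside, on the cup's axis; the mouth is 102 mm wide inside.
- tray: Fixed grey pocket tray, 52 (x) x 160 (y) x 12 mm, with three square pockets 28 mm wide and 8 mm deep in a row along its y, 50 mm apart, the middle one at its centre. Origin: centre of its underside. It stands on the other side from the scoop. One pocket holds the ball, the other two a cube each; which is which varies.
- ball_c: Polished steel drink-cooling ball, 26 mm in diameter, about 16 g, lying in one of the tray's pockets. Origin: its centre, 17 mm above the worktop, so its equator stands 5 mm above the tray's top. It rolls freely.
- ball_a: Ball of the same kind, lying in the scoop at the start. Origin: its centre.
- ball_b: Ball of the same kind, lying in the scoop at the start. Origin: its centre.
- cube_a: Steel cooling cube, 22 mm, in a pocket of the tray; it stays there. Origin: its centre.
- cube_b: Steel cooling cube, 22 mm, in a pocket of the tray; it stays there. Origin: its centre.
- pepper_mill: Loose wooden pepper mill, 58 mm thick, 170 mm high, at the outer side of the scoop or of the tray, farther back. Origin: centre of its underside. Bystander.
- bean_tin: Loose food tin, 75 mm in diameter, 110 mm high, on the other outer side. Origin: centre of its underside. Bystander.
- salt_shaker: Loose grey and clear salt shaker, 44 mm thick, 90 mm high, in front of the shelf to the left or right of its middle. Origin: centre of its underside. Bystander.
- tuna_tin: Loose flat tin, 86 mm in diameter, 40 mm high, in front of the shelf. Origin: centre of its underside. Bystander.

How it is judged:
By the outcome, as a careful person would: the job done as asked, in the order asked, and still so for the second after the job is handed in, with the robot touching nothing.
It also fails if it takes over 72 s, if anything falls off the work surface, if the arm or the gripper's body presses on something with over 40 N, if the wrist force passes 120 N, or if a joint passes its speed limit or range.

## Working session

There is one attempt and no reset: what is moved stays moved. The work goes in short steps, Python scripts to look and compute and a shell command to move; the robot and the scene stay as the last step left them, time stands still between calls to the robot, and variables do not carry over. Pictures are saved under pics/ and viewed, and the job is handed in when it is done.

```bash
mkdir -p pics; ls
python3 - <<'E'
from cell import ctrl, vision
import cv2,numpy as np
s=ctrl.sense()
for k,v in s.items(): print(k,np.round(np.array(v),3).tolist())
for n in("side","top"):
    c=vision.capture(n); cv2.imwrite(f"pics/{n}0.png",c["pixels"])
    print(n,c["K"],c["k1"],c["R"],c["t"])
E
```

```text
pics
time_s 0.0
joint_positions [-1.462, 0.246, 1.559, 0.0, 1.339, -0.174]
qd [-0.003, -0.001, -0.0, 0.0, -0.0, 0.0]
tau [-0.002, -42.95, -32.614, -0.0, 0.005, 0.0]
tool_pos [181.316, -623.629, 230.189]
ee_rot [[-0.0, 0.279, -0.96], [0.002, -0.96, -0.279], [-1.0, -0.002, -0.0]]
ft_force [-0.114, 0.831, 0.924]
moment [-0.029, 0.009, 0.013]
grip_width 85.465
side [[363.63470785   0.         327.53268158]
 [  0.         363.63470785 200.66147237]
 [  0.           0.           1.        ]] 0.01288344466513825 [[-0.99788022 -0.06467793  0.00719873]
 [-0.04504141  0.60657376 -0.79375031]
 [ 0.04697157 -0.79239197 -0.60820114]] [ 554.90088057   73.34776063 1236.96260634]
top [[482.82918721   0.         317.55673856]
 [  0.         482.82918721 204.1656669 ]
 [  0.           0.           1.        ]] -0.08158799836772064 [[ 0.13508679 -0.9907949  -0.00877633]
 [-0.90204013 -0.11931124 -0.41483543]
 [ 0.40996971  0.06395539 -0.90985413]] [ -61.11152676  519.28898162 1537.53493629]
```

View pics/top0.png

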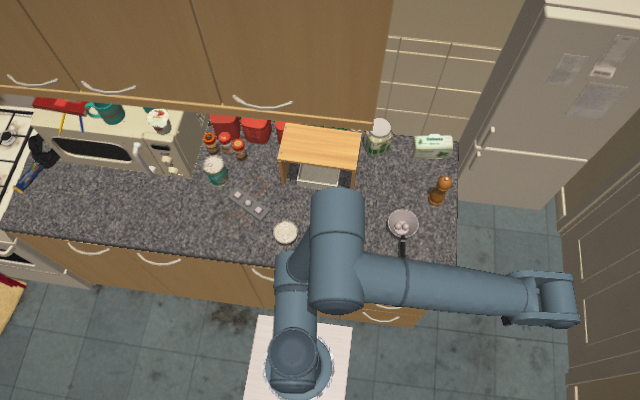

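View pics/side0.png

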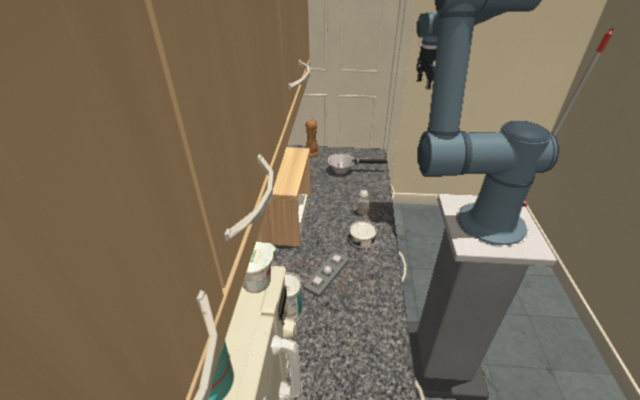

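The top picture shows the scoop at (403,222) with its handle going down, the mill at (440,190) and the shelf at (320,150). The tray is at (247,203), the bean tin at (215,170) and the tuna tin at (285,232). The arm hides the shaker there, but the side picture shows it at (363,203). Next I'll zoom in.

```bash
cat > h.py <<'E'
import numpy as np, cv2
from cell import ctrl, vision
def cam(n,save=None):
    c=vision.capture(n)
    for k in("K","R","t"): c[k]=np.array(c[k],float)
    if save: cv2.imwrite(save,c["pixels"])
    return c
def dist(c): return np.array([c["k1"],0,0,0,0.])
def proj(c,X):
    p,_=cv2.projectPoints(np.atleast_2d(np.array(X,float)),cv2.Rodrigues(c["R"])[0],c["t"],c["K"],dist(c)); return p[:,0]
def ray(c,uv):
    n=cv2.undistortPoints(np.array([[uv]],float),c["K"],dist(c))[0,0]
    return -c["R"].T@c["t"], c["R"].T@np.array([n[0],n[1],1])
def plane(c,uv,z):
    o,d=ray(c,uv); return o+d*(z-o[2])/d[2]
def tri(c1,u1,c2,u2):
    o1,d1=ray(c1,u1);o2,d2=ray(c2,u2)
    s,*_=np.linalg.lstsq(np.c_[d1,-d2],o2-o1,rcond=None)
    a,b=o1+s[0]*d1,o2+s[1]*d2
    return (a+b)/2,np.linalg.norm(a-b)
def crop(c,x0,y0,x1,y1,k,fn):
    im=cv2.resize(c["pixels"][y0:y1,x0:x1],None,fx=k,fy=k,interpolation=cv2.INTER_CUBIC); cv2.imwrite(fn,im)
E
python3 - <<'E'
from h import *
c=cam("top"); crop(c,190,110,350,250,5,"pics/t1.png"); crop(c,350,150,470,270,5,"pics/t2.png")
c=cam("side"); crop(c,290,110,410,310,3,"pics/s1.png"); crop(c,295,230,375,310,7,"pics/s2.png"); crop(c,300,140,400,250,5,"pics/s3.png")
E
```

```text
(no output)
```

View pics/t1.png

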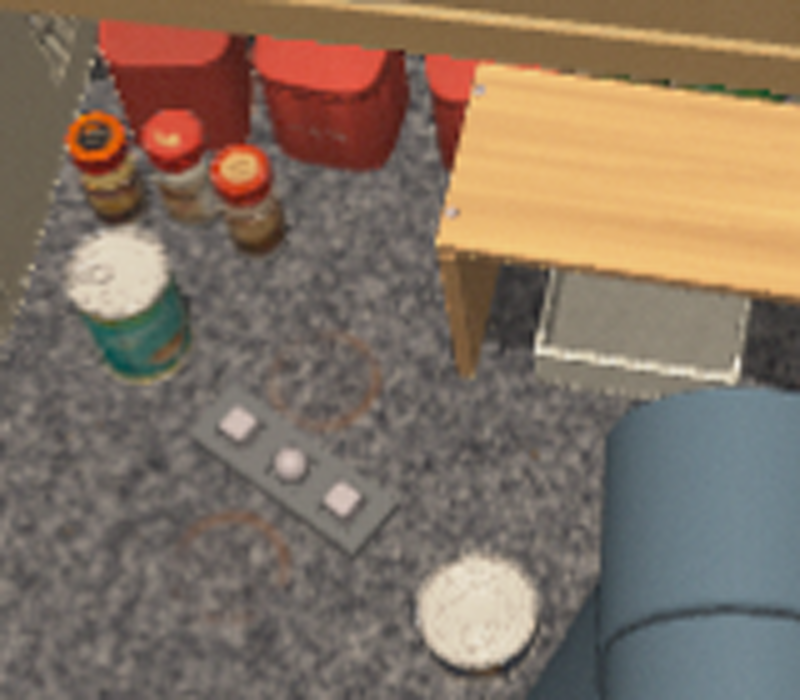

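View pics/t2.png

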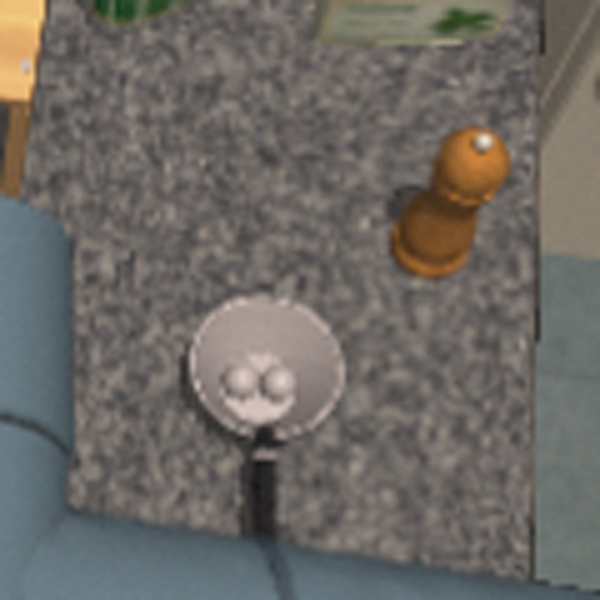

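View pics/s2.png

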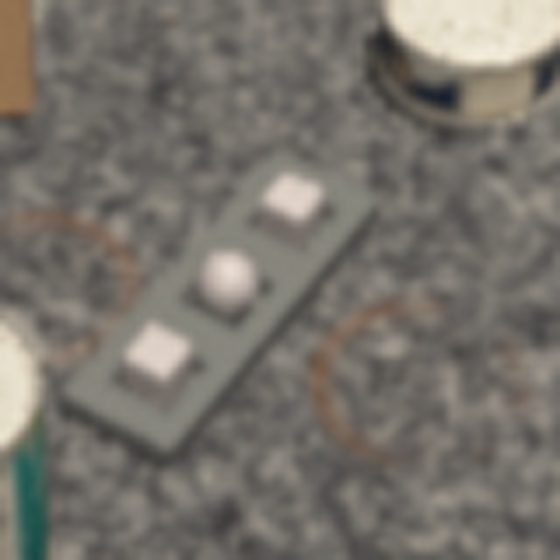

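View pics/s3.png

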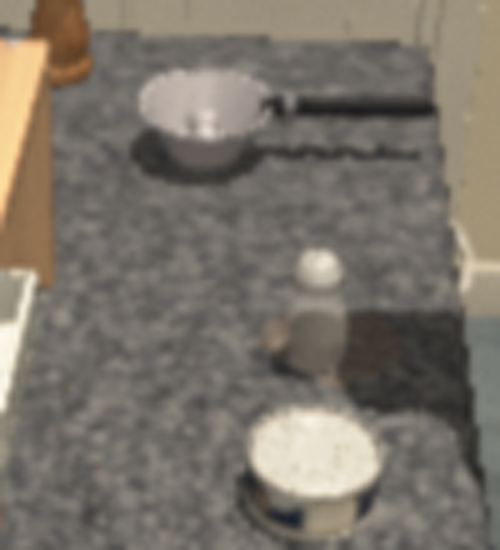

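The ball is in the middle pocket, at t1 crop (290,463), with a cube on either side. The two other balls are in the cup, at t2 crop (240,381) and (277,381). Now I'll compute positions.

Run:
```python
from h import *
np.set_printoptions(precision=1,suppress=True)
T=cam("top");S=cam("side")
def px(u,v,k,x0,y0): return ((u+.5)/k-.5+x0,(v+.5)/k-.5+y0)
t1=lambda u,v:px(u,v,5,190,110)
t2=lambda u,v:px(u,v,5,350,150)
s2=lambda u,v:px(u,v,7,295,230)
s3=lambda u,v:px(u,v,5,300,140)
print("ball top",plane(T,t1(290,463),17),"side",plane(S,s2(228,280),17),tri(T,t1(290,463),S,s2(228,280)))
for n,a,b in(("far cube",(237,424),(157,352)),("near cube",(342,498),(293,198))):
    print(n,plane(T,t1(*a),26),plane(S,s2(*b),26))
print("tray corners top",[plane(T,t1(*p),12) for p in((235,383),(400,502),(353,550),(192,431))])
# scoop rim
def rim(c,pts,z):
    P=np.array([plane(c,p,z)[:2] for p in pts]); A=np.c_[2*P,np.ones(len(P))]
    x=np.linalg.lstsq(A,(P**2).sum(1),rcond=None)[0]; return x[:2],np.sqrt(x[2]+x[:2]@x[:2])
print("rim top",rim(T,[t2(*p) for p in((190,367),(267,297),(345,370),(210,320),(325,320),(215,418),(320,423))],46))
print("rim side",rim(S,[s3(*p) for p in((138,100),(275,105),(205,68),(160,78),(255,78),(205,139),(160,128),(245,130))],46))
print("handle top",plane(T,t2(262,535),42),plane(T,t2(264,455),42))
print("handle side",plane(S,s3(437,107),42),plane(S,s3(290,104),42))
print("rack top z201 corners",plane(T,t1(480,65),201),plane(T,t1(438,250),201))
for p in((362,134),(355,168)): print(plane(T,p,201))
print("box rim",plane(T,t1(537,347),50),plane(T,t1(742,373),50),)
print("rack foot left",plane(T,t1(468,377),0))
print("tuna top",plane(T,t1(478,612),40),plane(S,s3(315,455),40))
print("shaker top",plane(S,s3(320,262),90), "base",plane(S,s3(313,365),0))
print("mill",plane(T,t2(430,258),0),plane(T,t2(472,150),165))
print("bean",plane(T,t1(118,273),110))
```

```text
ball top [540.1 269.7  17. ] side [540.  266.5  17. ] (array([539.5, 269. ,  19.6]), np.float64(0.917874921878601))
far cube [562.  312.5  26. ] [564.9 313.6  26. ]
near cube [513.9 224.9  26. ] [515.4 227.5  26. ]
tray corners top [array([601.4, 324.5,  12. ]), array([522.2, 185.2,  12. ]), array([480.5, 212.3,  12. ]), array([558.4, 348.1,  12. ])]
rim top (array([ 520.1, -294.8]), np.float64(54.39293534074113))
rim side (array([ 521.3, -292.2]), np.float64(54.45765397254635))
handle top [ 397.4 -298.9   42. ] [ 455.7 -296.5   42. ]
handle side [ 335.5 -305.    42. ] [ 454.  -300.7   42. ]
rack top z201 corners [778.9 155.5 201. ] [628.4 159.3 201. ]
[ 766.6 -113.7  201. ]
[ 630.4 -103.4  201. ]
box rim [641.1 101.   50. ] [639.6 -49.8  50. ]
rack foot left [634.8 154.8   0. ]
tuna top [434.7 111.4  40. ] [438.6 118.6  40. ]
shaker top [436.9 -18.5  90. ] base [435.7 -19.7   0. ]
mill [ 642.6 -414.1    0. ] [ 646.  -407.4  165. ]
bean [630.8 400.6 110. ]
```

Run:
```python
from h import *
T=cam("top"); crop(T,270,110,370,200,8,"pics/t3.png")
S=cam("side"); crop(S,260,140,330,250,5,"pics/s4.png")
```

```text
(no output)
```

View pics/t3.png

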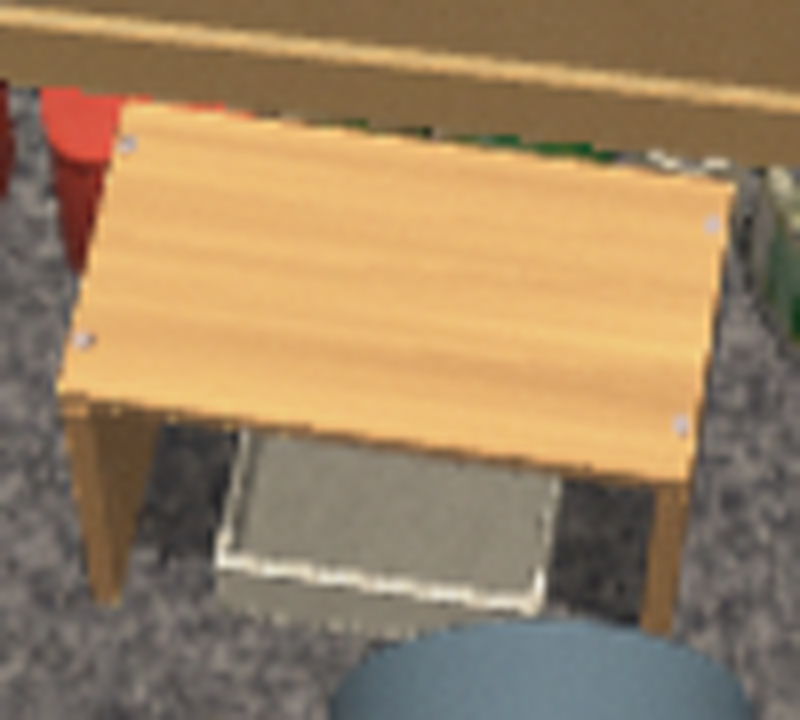

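View pics/s4.png

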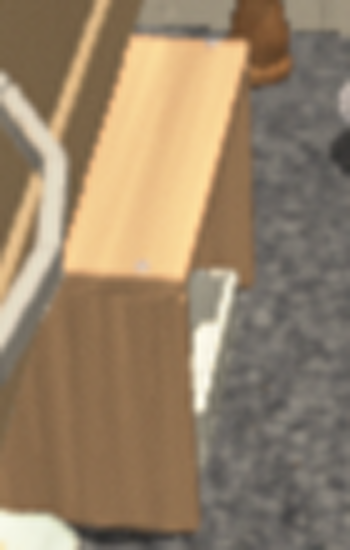

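Run:
```python
from h import *
from scipy.optimize import least_squares
np.set_printoptions(precision=1,suppress=True)
T=cam("top");S=cam("side")
def px(u,v,k,x0,y0): return ((u+.5)/k-.5+x0,(v+.5)/k-.5+y0)
t3=lambda u,v:px(u,v,8,270,110)
s4=lambda u,v:px(u,v,5,260,140)
def W(p,X):
    X=np.array(X,float);c,s=np.cos(p[2]),np.sin(p[2])
    return np.c_[p[0]+c*X[:,0]-s*X[:,1],p[1]+s*X[:,0]+c*X[:,1],X[:,2]]
tp=[((-75,135,201),t3(62,393)),((-75,-135,201),t3(687,478)),((75,-135,201),t3(735,185)),((75,135,201),t3(120,102)),((-70,75,50),t3(218,562)),((-70,-75,50),t3(540,608)),((-75,135,0),t3(97,605))]
sp=[((-75,-135,201),s4(248,40)),((-75,135,201),s4(187,275)),((-75,135,0),s4(197,530)),((-75,-135,0),s4(250,290))]
def fit(l,x0):
    def f(p):
        return np.concatenate([(proj(c,W(p,[x[0] for x in L]))-np.array([x[1] for x in L])).ravel() for c,L in l])
    r=least_squares(f,x0,loss="soft_l1"); return r.x,np.abs(r.fun).round(1)
for l in([(T,tp)],[(S,sp)],[(T,tp),(S,sp)]):
    x,e=fit(l,[705,23,0]); print(x[:2],np.degrees(x[2]),e)
    x0=x
print("mouth",W(x0,[(-15,0,50)]))
print("cabinet edge",plane(T,(260,108),440))
t2=lambda u,v:px(u,v,5,350,150)
print("balls",plane(T,t2(240,381),17),plane(T,t2(277,381),17))
```

```text
[703.8  25.3] -1.4005505391720205 [0.7 0.1 0.7 0.1 0.2 0.9 0.4 0.6 0.3 0.5 0.2 0.4 0.5 0.2]
[705.8  25.4] -1.2255074464256257 [0.4 0.2 0.4 0.2 0.4 0.8 0.5 2.4]
[704.7  25.4] -1.3278935875002131 [0.7 0.3 0.8 0.2 0.2 1.2 0.4 0.7 0.3 0.3 0.2 0.2 0.5 0.  0.  0.1 0.1 0.2
 0.7 0.8 0.9 2.4]
mouth [[689.7  25.7  50. ]]
cabinet edge [662.6 196.5 440. ]
balls [ 519.3 -279.    17. ] [ 522.7 -305.3   17. ]
```

```bash
cat >> h.py <<'E'
from scipy.spatial.transform import Rotation as Ro
def go(pos,R):
    """shift (m, tool axes) and turn (deg) from present measured pose to target"""
    s=ctrl.sense(); p=np.array(s["tool_pos"]);A=np.array(s["ee_rot"])
    print("turn",np.round(np.degrees(Ro.from_matrix(A.T@R).as_rotvec()),2).tolist(),"shift",np.round(A.T@(np.array(pos)-p)/1000,4).tolist())
def down(yaw):  # tool down, y axis at yaw deg
    y=np.array([np.cos(np.radians(yaw)),np.sin(np.radians(yaw)),0]);x=np.array([0,0,-1.]);return np.c_[x,y,np.cross(x,y)]
def show():
    s=ctrl.sense();print("t",round(s["time_s"],2),"pos",np.round(s["tool_pos"],1),"q",np.round(s["joint_positions"],3),"F",np.round(s["ft_force"],1),"g",round(s["grip_width"],1))
E
python3 - <<'E'
from h import *
show()
go([540,268.5,120],down(-29.6))
E
```

```text
t 0.5 pos [ 181.4 -624.2  231.3] q [-1.462  0.245  1.558 -0.     1.339 -0.174] F [-1.1  0.7 -0.1] g 85.5
turn [-44.2, -0.0, 0.0] shift [0.1113, -0.7571, -0.5935]
```

```bash
python3 -m pendant '[[[0,0,0],[0,-0.01,-0.008],-0.3],[[-4,0,0],[0,-0.04,-0.03],-0.3],[[-8,0,0],[0,-0.08,-0.06],-0.3],[[-44.2,0,0],[0,-0.757,-0.594],-0.3],[[-44.2,0,0],[0,-0.757,-0.594],-0.3],[[-44.2,0,0],[0,-0.757,-0.594],-0.3],[[-44.2,0,0],[0,-0.757,-0.594],-0.3],[[-44.2,0,0],[0,-0.757,-0.594],-0.3],[[-44.2,0,0],[0,-0.757,-0.594],-0.3],[[-44.2,0,0],[0,-0.757,-0.594],-0.3],[[-44.2,0,0],[0,-0.757,-0.594],-0.3],[[-44.2,0,0],[0,-0.757,-0.594],-0.3],[[-44.2,0,0],[0,-0.757,-0.594],-0.3],[[-44.2,0,0],[0,-0.757,-0.594],-0.3],[[-44.2,0,0],[0,-0.757,-0.594],-0.3],[[-44.2,0,0],[0,-0.757,-0.594],-0.3],[[-44.2,0,0],[0,-0.757,-0.594],-0.3],[[-44.2,0,0],[0,-0.757,-0.594],-0.3],[[-44.2,0,0],[0,-0.757,-0.594],-0.3],[[-44.2,0,0],[0,-0.757,-0.594],-0.3]]' 40
python3 - <<'E'
from h import *
show()
go([540,268.5,60],down(-29.6))
T=cam("top","pics/t5.png");S=cam("side","pics/s5.png")
crop(T,350,170,450,290,5,"pics/t6.png")
E
```

```text
time_s: 2.5
tool_pos: [535.5, 259.7, 231.4]
ee_rot: [[0.0, 0.87, -0.493], [0.0, -0.493, -0.87], [-1.0, 0.0, -0.0]]
ft_force: [0.6, -0.0, 0.5]
grip_width: 55.6
t 2.5 pos [535.5 259.7 231.4] q [ 0.261  0.118  1.702 -0.     1.321  0.777] F [ 0.6 -0.   0.5] g 55.6
turn [0.06, -0.01, -0.01] shift [0.1714, -0.0005, -0.0098]
```

View pics/t5.png

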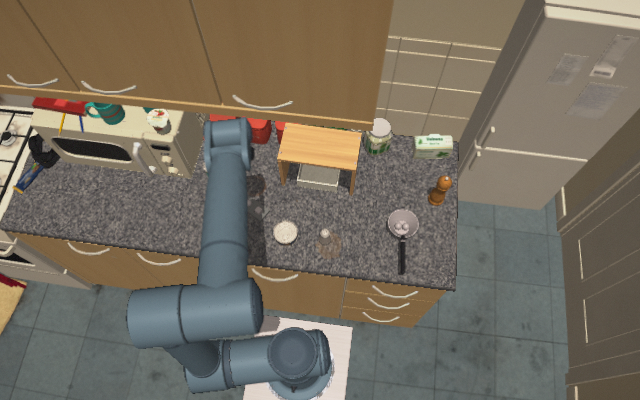

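View pics/t6.png

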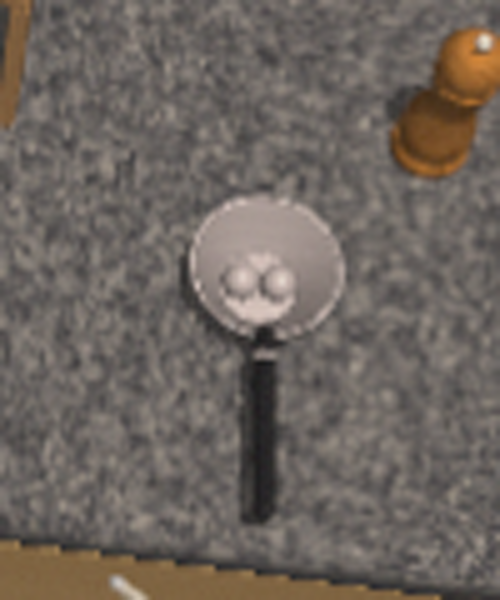

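The arm is over the tray. The handle is now fully visible, running from t6 (263,358) to (257,521), and the shaker top is at (325,233).

```bash
python3 -m pendant '[[[0,0,0],[0.02,0,-0.005],-0.3],[[0,0,0],[0.06,-0.0005,-0.0098],-0.3],[[0,0,0],[0.10,-0.0005,-0.0098],-0.3],[[0,0,0],[0.14,-0.0005,-0.0098],-0.3],[[0,0,0],[0.165,-0.0005,-0.0098],-0.3],[[0,0,0],[0.18,-0.0005,-0.0098],-0.3],[[0,0,0],[0.18,-0.0005,-0.0098],-0.3]]'
python3 - <<'E'
from h import *
show()
go([540,268.5,13.5],down(-29.6))
T=cam("top");S=cam("side")
crop(T,200,150,320,250,6,"pics/t7.png");crop(S,280,210,400,310,6,"pics/s7.png")
t2=lambda u,v:((u+.5)/5-.5+350,(v+.5)/5-.5+170)
a=plane(T,t2(257,521),50);b=plane(T,t2(263,358),50);print(a,b,np.degrees(np.arctan2(*(b-a)[1::-1])))
print(plane(T,(325,233),90))
E
```

```text
time_s: 3.3
tool_pos: [538.5, 265.3, 49.4]
ee_rot: [[-0.004, 0.869, -0.494], [-0.001, -0.494, -0.869], [-1.0, -0.003, 0.003]]
ft_force: [-0.2, -0.4, -0.2]
grip_width: 55.2
t 3.3 pos [538.5 265.3  49.4] q [ 0.269  0.359  1.782 -0.     1.005  0.786] F [-0.2 -0.4 -0.2] g 55.2
turn [-0.01, 0.17, 0.17] shift [0.0359, -0.0002, -0.0037]
[ 333.72907521 -298.58298383   50.        ] [ 450.30754971 -294.93302269   50.        ] 1.793290544288359
[430.19708611 -29.1942577   90.        ]
```

View pics/t7.png

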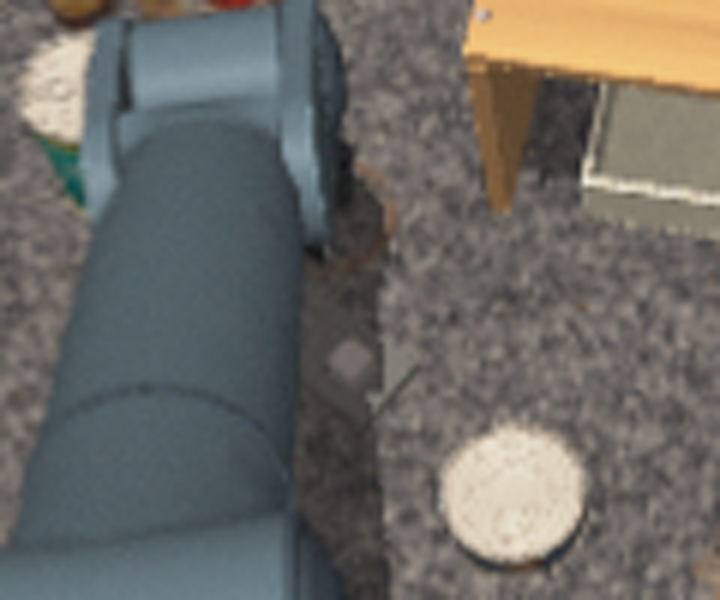

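View pics/s7.png

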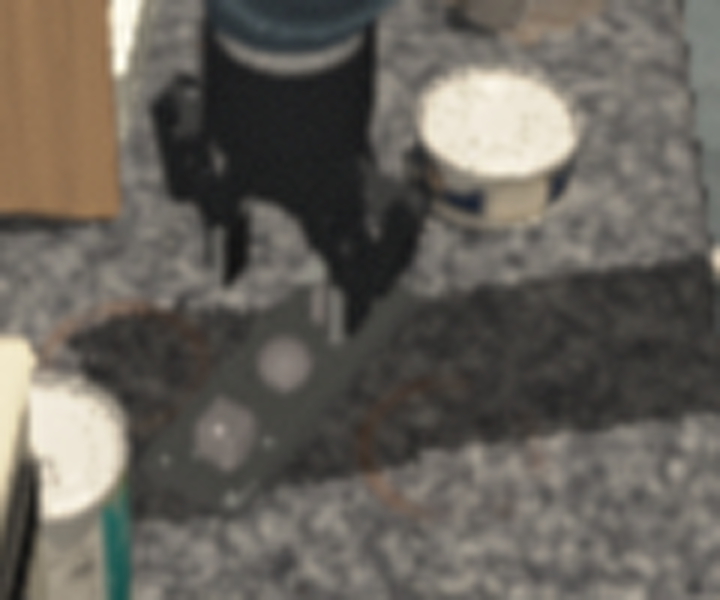

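```bash
python3 -m pendant '[[[0,0,0],[0,0,0],-0.3],[[0,0,0],[0,0,0],-0.3]]'
python3 - <<'E'
from h import *
show()
go([540,268.5,13.5],down(-29.6))
E
```

```text
time_s: 3.6
tool_pos: [541.6, 266.2, 53.2]
ee_rot: [[0.003, 0.869, -0.494], [0.001, -0.494, -0.869], [-1.0, 0.002, -0.002]]
ft_force: [0.4, 0.6, -0.4]
grip_width: 55.6
t 3.6 pos [541.6 266.2  53.2] q [0.269 0.356 1.778 0.    1.005 0.786] F [ 0.4  0.6 -0.4] g 55.6
turn [0.0, -0.13, -0.13] shift [0.0397, -0.0026, -0.0011]
```

Run:
```python
from h import *
for i in range(6):
    show(); cam("side")
```

```text
t 3.6 pos [541.6 266.2  53.2] q [0.269 0.356 1.778 0.    1.005 0.786] F [ 0.4  0.6 -0.4] g 55.6
t 3.65 pos [541.3 266.2  52.8] q [0.269 0.356 1.778 0.    1.004 0.786] F [-0.3 -0.1 -0.4] g 55.5
t 3.7 pos [541.  266.1  52.5] q [0.269 0.357 1.778 0.    1.005 0.786] F [ 1.  -0.1 -0.1] g 55.3
t 3.75 pos [540.9 266.1  52.2] q [0.269 0.357 1.779 0.    1.004 0.786] F [-0.4  0.   0.4] g 55.7
t 3.8 pos [540.7 266.   51.9] q [0.269 0.358 1.779 0.    1.004 0.786] F [-0.5  0.7  0.4] g 55.7
t 3.85 pos [540.5 266.   51.7] q [0.269 0.358 1.779 0.    1.004 0.786] F [-0.2  0.2 -0.6] g 55.1
```

```bash
python3 -m pendant '[[[0,0,0],[0.004,0,0],-0.3],[[0,0,0],[0.010,-0.0015,-0.0015],-0.3],[[0,0,0],[0.016,-0.0015,-0.0015],-0.3],[[0,0,0],[0.022,-0.0015,-0.0015],-0.3],[[0,0,0],[0.027,-0.0015,-0.0015],-0.3],[[0,0,0],[0.030,-0.0015,-0.0015],-0.3],[[0,0,0],[0.030,-0.0015,-0.0015],-0.3],[[0,0,0],[0.030,-0.0015,-0.0015],-0.3],[[0,0,0],[0.030,-0.0015,-0.0015],-0.3],[[0,0,0],[0.030,-0.0015,-0.0015],-0.3]]'
python3 - <<'E'
from h import *
cam("top");cam("side");show()
go([540,268.5,13.5],down(-29.6))
S=cam("side");crop(S,280,210,400,310,6,"pics/s8.png")
E
```

```text
time_s: 4.9
tool_pos: [540.0, 268.0, 21.6]
ee_rot: [[0.001, 0.87, -0.494], [0.0, -0.494, -0.87], [-1.0, 0.0, -0.0]]
ft_force: [-1.1, -0.1, -0.3]
grip_width: 55.4
t 5.0 pos [540.  268.   21.6] q [0.273 0.408 1.78  0.    0.953 0.789] F [ 0.5 -0.8  0.5] g 56.1
turn [0.0, -0.02, -0.02] shift [0.0081, -0.0002, -0.0004]
```

View pics/s8.png

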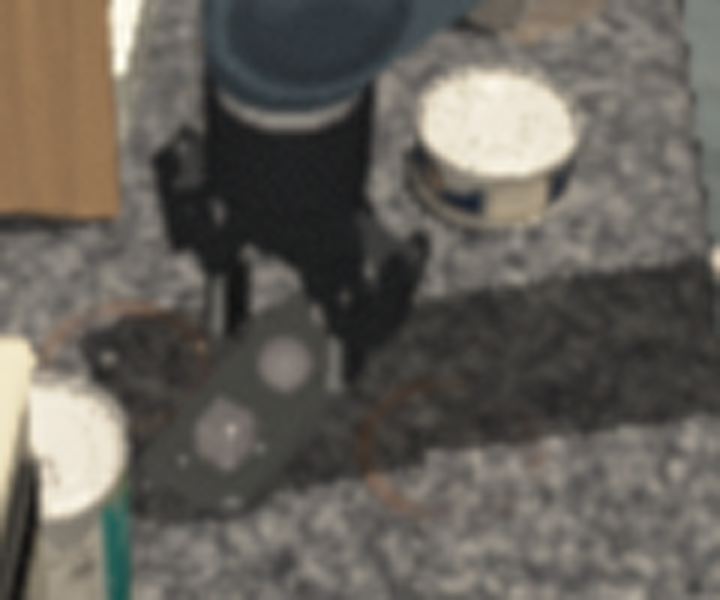

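```bash
python3 -m pendant '[[[0,0,0],[0.003,0,0],-0.3],[[0,0,0],[0.006,0,0],-0.3],[[0,0,0],[0.0076,0,0],-0.3],[[0,0,0],[0.0076,0,0],-0.3],[[0,0,0],[0.0076,0,0],-0.3],[[0,0,0],[0.0076,0,0],-0.3],[[0,0,0],[0.0076,0,0],-0.1],[[0,0,0],[0.0076,0,0],0.1],[[0,0,0],[0.0076,0,0],0.2],[[0,0,0],[0.0076,0,0],0.3],[[0,0,0],[0.0076,0,0],0.4],[[0,0,0],[0.0076,0,0],0.6],[[0,0,0],[0.0076,0,0],0.8],[[0,0,0],[0.0076,0,0],0.8],[[0,0,0],[0.0076,0,0],0.8]]' 30
python3 - <<'E'
from h import *
show()
S=cam("side");crop(S,280,210,400,310,6,"pics/s9.png")
E
```

```text
time_s: 6.55
tool_pos: [539.8, 268.0, 13.8]
ee_rot: [[0.0, 0.87, -0.494], [0.0, -0.494, -0.87], [-1.0, 0.0, -0.0]]
ft_force: [-1.2, 0.4, 2.0]
grip_width: 23.3
t 6.55 pos [539.8 268.   13.8] q [0.273 0.421 1.78  0.    0.941 0.789] F [-1.2  0.4  2. ] g 23.3
```

View pics/s9.png

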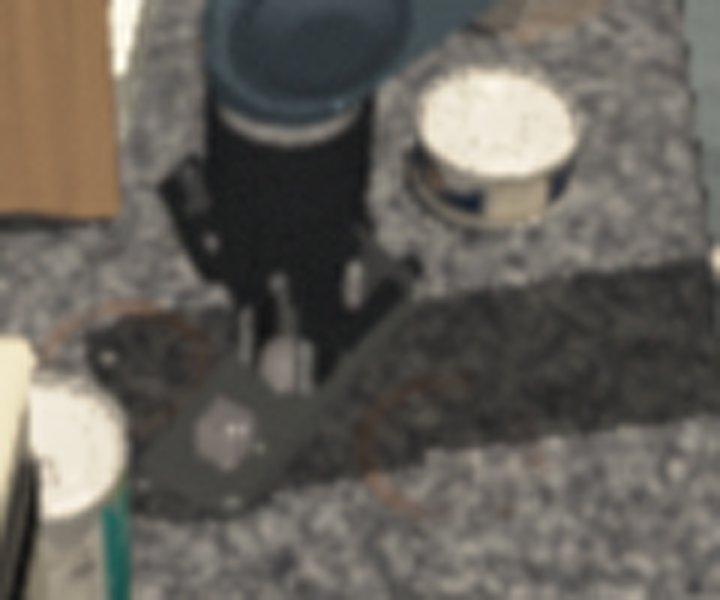

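```bash
python3 -m pendant '[[[0,0,0],[0,0,0],0.8],[[0,0,0],[0,0,0],0.8],[[0,0,0],[0,0,0],0.8]]'; python3 -m pendant '[[[0,0,0],[-0.002,0,0],0.8],[[0,0,0],[-0.005,0,0],0.8],[[0,0,0],[-0.008,0,0],0.8],[[0,0,0],[-0.012,0,0],0.8],[[0,0,0],[-0.012,0,0],0.8],[[0,0,0],[-0.012,0,0],0.8]]'
python3 - <<'E'
from h import *
show()
S=cam("side");crop(S,280,210,400,310,6,"pics/s10.png")
E
```

```text
time_s: 6.9
tool_pos: [539.9, 268.0, 13.8]
ee_rot: [[0.0, 0.869, -0.494], [0.0, -0.494, -0.869], [-1.0, 0.0, -0.0]]
ft_force: [-0.6, -0.1, 2.2]
grip_width: 24.0
time_s: 7.5
tool_pos: [539.9, 268.0, 25.9]
ee_rot: [[0.0, 0.87, -0.494], [0.0, -0.494, -0.87], [-1.0, 0.0, -0.0]]
ft_force: [0.2, -0.3, -0.0]
grip_width: 23.3
t 7.5 pos [539.9 268.   25.9] q [ 0.273  0.4    1.78  -0.     0.961  0.789] F [ 0.2 -0.3 -0. ] g 23.3
```

View pics/s10.png

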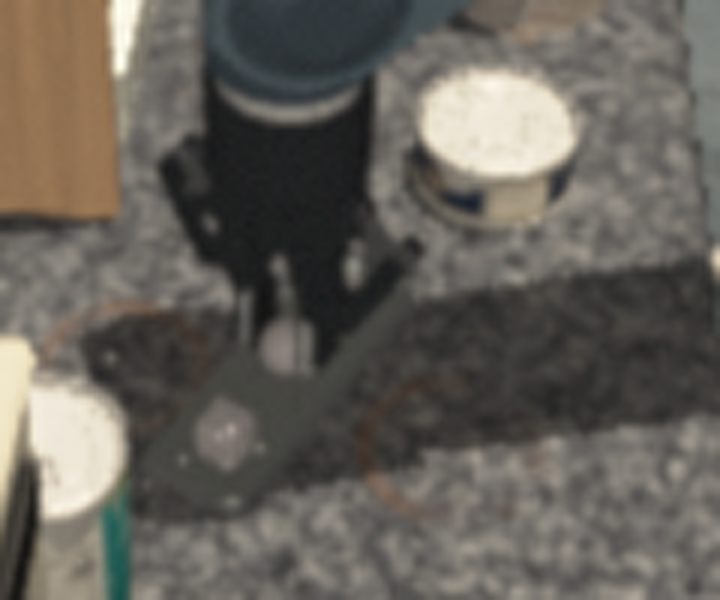

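The ball came up with the gripper, now at s10 (287,345). I'll raise it further and carry it across.

```bash
python3 -m pendant '[[[0,0,0],[-0.008,0,0],0.8],[[0,0,0],[-0.020,0,0],0.8],[[0,0,0],[-0.036,0,0],0.8],[[0,0,0],[-0.056,0,0],0.8],[[0,0,0],[-0.076,0,0],0.8],[[0,0,0],[-0.094,0,0],0.8],[[0,0,0],[-0.108,0.004,0.006],0.8],[[2,0,0],[-0.118,0.012,0.020],0.8],[[4,0,0],[-0.124,0.022,0.038],0.8],[[7,0,0],[-0.126,0.034,0.060],0.8],[[10,0,0],[-0.128,0.048,0.086],0.8],[[14,0,0],[-0.130,0.064,0.115],0.8],[[18,0,0],[-0.130,0.081,0.146],0.8],[[22,0,0],[-0.130,0.098,0.177],0.8],[[26,0,0],[-0.130,0.115,0.207],0.8],[[30,0,0],[-0.130,0.132,0.238],0.8],[[34,0,0],[-0.130,0.149,0.268],0.8],[[38,0,0],[-0.130,0.166,0.298],0.8],[[42,0,0],[-0.130,0.183,0.328],0.8],[[46,0,0],[-0.130,0.200,0.358],0.8]]'
python3 - <<'E'
from h import *
show()
go([535,-293,150],down(-90))
E
```

```text
time_s: 9.55
tool_pos: [535.8, -144.4, 155.8]
ee_rot: [[-0.001, 0.244, -0.97], [0.0, -0.97, -0.244], [-1.0, -0.0, 0.001]]
ft_force: [-0.3, 0.2, -0.6]
grip_width: 23.9
t 9.55 pos [ 535.8 -144.4  155.8] q [-0.468  0.106  1.862 -0.     1.174  0.857] F [-0.3  0.2 -0.6] g 23.9
turn [14.1, 0.03, 0.0] shift [0.0058, 0.1439, 0.0369]
```

```bash
python3 -m pendant '[[[2,0,0],[0,0.030,0.008],0.8],[[5,0,0],[0,0.056,0.015],0.8],[[8,0,0],[0,0.082,0.021],0.8],[[11,0,0],[0,0.105,0.027],0.8],[[13,0,0],[0,0.124,0.032],0.8],[[14.2,0,0],[0,0.137,0.036],0.8],[[14.2,0,0],[0,0.144,0.037],0.8],[[14.2,0,0],[0,0.146,0.0375],0.8],[[14.2,0,0],[0.02,0.146,0.0375],0.8],[[14.2,0,0],[0.04,0.146,0.0375],0.8],[[14.2,0,0],[0.055,0.146,0.0375],0.8],[[14.2,0,0],[0.065,0.146,0.0375],0.8],[[14.2,0,0],[0.07,0.146,0.0375],0.8],[[14.2,0,0],[0.07,0.146,0.0375],0.8],[[14.2,0,0],[0.07,0.146,0.0375],0.8],[[14.2,0,0],[0.07,0.146,0.0375],0.8]]'
python3 - <<'E'
from h import *
show()
go([535,-293,37],down(-90))
T=cam("top");S=cam("side")
crop(T,350,170,450,290,5,"pics/t11.png");crop(S,300,120,400,210,7,"pics/s11.png")
E
```

```text
time_s: 11.15
tool_pos: [537.5, -293.3, 86.7]
ee_rot: [[0.001, 0.004, -1.0], [-0.001, -1.0, -0.004], [-1.0, 0.001, -0.001]]
ft_force: [-0.5, -0.2, -0.1]
grip_width: 23.9
t 11.15 pos [ 537.5 -293.3   86.7] q [-0.685  0.324  1.746  0.     1.07   0.883] F [-0.5 -0.2 -0.1] g 23.9
turn [0.21, -0.08, -0.06] shift [0.0497, -0.0004, 0.0025]
```

View pics/s11.png

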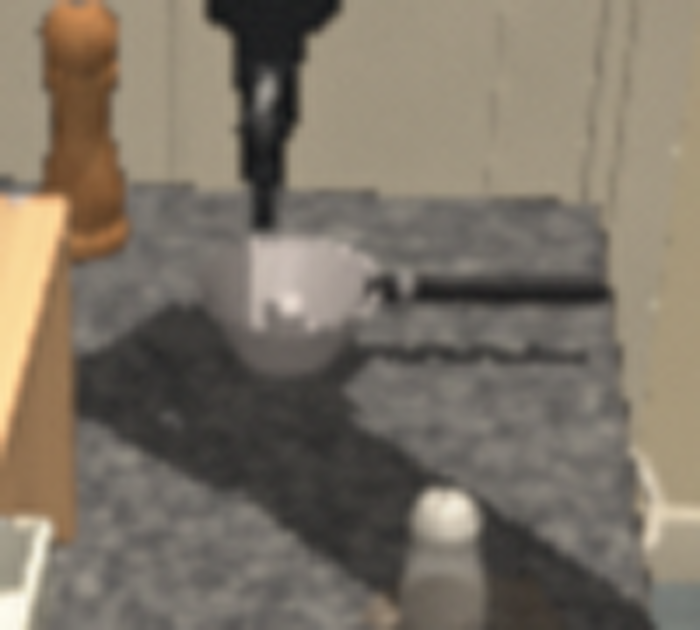

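View pics/t11.png

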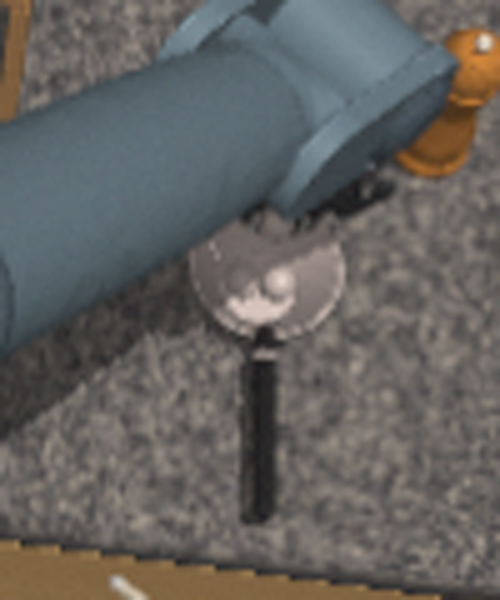

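The gripper is above the cup's front half, with the finger at s11 (263,220) and the mill clear at (85,140). I'll lower to z≈39 and release.

```bash
python3 -m pendant '[[[0,0,0],[0.01,0,0.0015],0.8],[[0,0,0],[0.022,0,0.0015],0.8],[[0,0,0],[0.034,0,0.0015],0.8],[[0,0,0],[0.042,0,0.0015],0.8],[[0,0,0],[0.047,0,0.0015],0.8],[[0,0,0],[0.047,0,0.0015],0.8],[[0,0,0],[0.047,0,0.0015],0.8],[[0,0,0],[0.047,0,0.0015],0.8],[[0,0,0],[0.047,0,0.0015],0.4],[[0,0,0],[0.047,0,0.0015],0.3],[[0,0,0],[0.047,0,0.0015],0.3],[[0,0,0],[0.047,0,0.0015],0.3],[[0,0,0],[0.03,0,0.0015],0.3],[[0,0,0],[0.0,0,0.0015],0.3],[[0,0,0],[-0.03,0,0.0015],0.3],[[0,0,0],[-0.06,0,0.0015],0.3],[[0,0,0],[-0.06,0,0.0015],0.3]]'
python3 - <<'E'
from h import *
show()
T=cam("top");S=cam("side")
crop(T,350,170,450,290,5,"pics/t12.png");crop(S,300,120,400,210,7,"pics/s12.png")
E
```

```text
time_s: 12.95
tool_pos: [538.2, -295.1, 152.7]
ee_rot: [[0.009, 0.004, -1.0], [-0.007, -1.0, -0.004], [-1.0, 0.007, -0.009]]
ft_force: [1.1, -0.4, 0.4]
grip_width: 29.8
t 12.95 pos [ 538.2 -295.1  152.7] q [-0.686  0.236  1.719  0.     1.175  0.881] F [ 1.1 -0.4  0.4] g 29.8
```

View pics/s12.png

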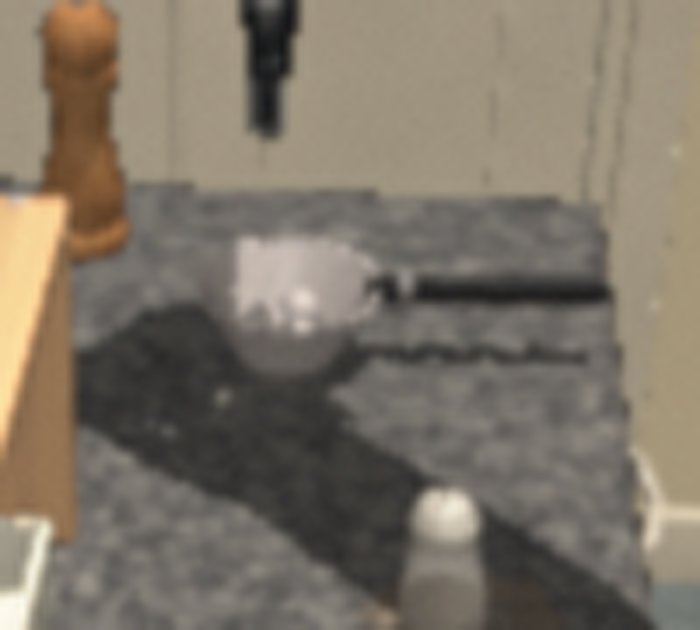

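View pics/t12.png

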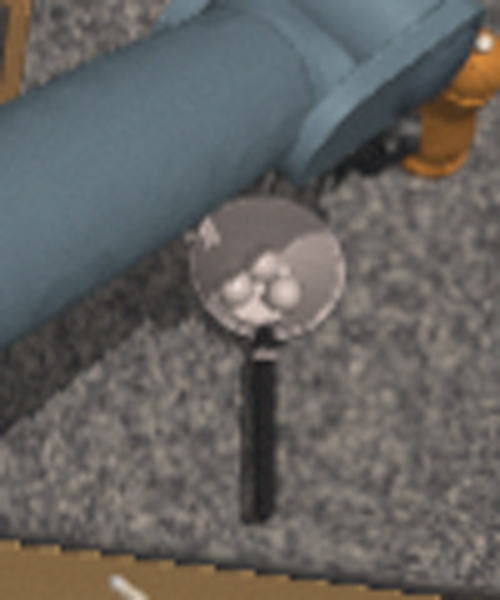

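All three balls are in the cup, at t12 (238,288), (268,265) and (284,288), and the scoop hasn't moved. Next I'll work out the leaned grip, with the tool body toward -y.

```bash
cat >> h.py <<'E'
def lean(hyaw,roll):
    """tool with z=-handle, roll deg about handle(+x toward cup); roll 0 = tool down; + = body toward -y"""
    h=np.array([np.cos(np.radians(hyaw)),np.sin(np.radians(hyaw)),0]);x=np.array([0,0,-1.]);z=-h;y=np.cross(z,x)
    return Ro.from_rotvec(np.radians(roll)*h).as_matrix()@np.c_[x,y,z]
E
python3 - <<'E'
from h import *
show()
R=lean(2.2,35);print(R.round(3))
g=np.array([365.7,-299.5,42])
p=g+R[:,0]*(19-80);print(p)
go([p[0],p[1],165],R)
E
```

```text
t 13.05 pos [ 536.  -293.3  147.6] q [-0.686  0.24   1.724 -0.     1.174  0.881] F [ 0.3 -0.4 -0.4] g 29.8
[[-0.022  0.031 -0.999]
 [ 0.573 -0.819 -0.038]
 [-0.819 -0.574  0.   ]]
[ 367.04311891 -334.46237342   91.9682747 ]
turn [-1.89, -0.73, -35.11] shift [-0.0177, 0.0406, 0.169]
```

```bash
python3 -m pendant '[[[0,0,0],[-0.010,0.002,0.012],0.1],[[-0.2,0,-4],[-0.0177,0.008,0.035],0.1],[[-0.5,-0.2,-9],[-0.0177,0.014,0.060],0.1],[[-0.8,-0.3,-15],[-0.0177,0.020,0.085],0.1],[[-1.1,-0.4,-21],[-0.0177,0.026,0.110],0.1],[[-1.4,-0.5,-27],[-0.0177,0.032,0.135],0.1],[[-1.7,-0.6,-32],[-0.0177,0.038,0.155],0.1],[[-1.9,-0.73,-35],[-0.0177,0.0406,0.169],0.1],[[-1.9,-0.73,-35.1],[-0.0177,0.0406,0.169],0.1],[[-1.9,-0.73,-35.1],[-0.0177,0.0406,0.169],0.1]]' 30
python3 - <<'E'
from h import *
show()
R=lean(2.2,35)
g=np.array([365.7,-299.5,42])
go(g+R[:,0]*(19-60),R)
go(g+R[:,0]*(19),R)
E
```

```text
time_s: 14.05
tool_pos: [366.5, -333.6, 162.6]
ee_rot: [[-0.024, 0.029, -0.999], [0.575, -0.817, -0.038], [-0.818, -0.576, 0.003]]
ft_force: [0.5, -0.5, -0.6]
grip_width: 38.3
t 14.05 pos [ 366.5 -333.6  162.6] q [-1.097  0.274  1.747  0.245  1.686  0.394] F [ 0.5 -0.5 -0.6] g 38.3
turn [-0.12, 0.11, 0.16] shift [0.0772, 0.0415, -0.0008]
turn [-0.12, 0.11, 0.16] shift [0.1372, 0.0416, -0.0009]
```

```bash
cat > k.py <<'E'
from h import *
from scipy.optimize import least_squares
Rz=lambda a:Ro.from_euler('z',a).as_matrix()
Ry=lambda a:Ro.from_euler('y',a).as_matrix()
D=[([-1.462,.245,1.558,0,1.339,-.174],[181.4,-624.2,231.3]),([.269,.358,1.779,0,1.004,.786],[540.5,266,51.7]),([.273,.408,1.78,0,.953,.789],[540,268,21.6]),([.273,.421,1.78,0,.941,.789],[539.9,268,13.8]),([-.468,.106,1.862,0,1.174,.857],[535.8,-144.4,155.8]),([-.685,.324,1.746,0,1.07,.883],[537.5,-293.3,86.7]),([-.686,.236,1.719,0,1.175,.881],[538.2,-295.1,152.7]),([-1.097,.274,1.747,.245,1.686,.394],[366.5,-333.6,162.6])]
def fk(q,P):
    d1,e,L1,L2,a,w,Lt=P
    # z along links at zero; pitch by Ry
    A=Rz(q[0]);p=np.array([0,0,d1])+A@[0,e,0]
    A=A@Ry(q[1]);p=p+A@[0,0,L1]
    A=A@Ry(q[2]);p=p+A@[a,0,L2]
    A=A@Rz(S4*q[3]);p=p+A@[0,w,0]
    A=A@Ry(q[4]);A=A@Rz(S6*q[5]);p=p+A@[0,0,Lt]
    return p,A
S4=1;S6=1
def fit():
    f=lambda P:np.concatenate([fk(q,P)[0]-p for q,p in D]+[(np.array(P)-[400,110,400,400,0,0,250])*1e-4])
    r=least_squares(f,[400,110,400,400,0,0,250]);return r.x,r.fun
E
python3 - <<'E'
import k;from k import *
np.set_printoptions(precision=2,suppress=True)
s=ctrl.sense();print(np.array(s["ee_rot"]))
for s4 in(1,-1):
    k.S4=s4
    P,f=fit();print(s4,P,np.abs(f[:-7]).reshape(-1,3))
    for s6 in (1,-1):
        k.S6=s6;print(fk(s["joint_positions"],P)[1])
E
```

```text
[[-0.02  0.03 -1.  ]
 [ 0.58 -0.82 -0.04]
 [-0.82 -0.58  0.  ]]
1 [273.23 113.04 420.28 568.85  66.52  -0.38 254.05] [[0.11 0.11 0.03]
 [0.08 0.1  0.17]
 [0.01 0.19 0.11]
 [0.18 0.12 0.01]
 [0.19 0.08 0.09]
 [0.18 0.18 0.17]
 [0.27 0.1  0.24]
 [0.02 0.01 0.  ]]
[[-0.03  1.   -0.02]
 [ 0.82  0.04  0.58]
 [ 0.58 -0.   -0.82]]
[[-0.73  0.68 -0.02]
 [ 0.55  0.61  0.58]
 [ 0.41  0.41 -0.82]]
-1 [183.37 157.04 431.16 560.46  68.99 -31.56 175.22] [[12.19  7.52  0.98]
 [ 7.79 11.02  1.4 ]
 [ 7.32 11.45  1.69]
 [ 7.24 11.45  1.84]
 [ 1.11 14.74  0.66]
 [ 3.89 13.03  1.3 ]
 [ 2.91 14.29  0.64]
 [62.08 75.55  6.53]]
[[-0.02  0.89 -0.45]
 [ 0.91  0.2   0.36]
 [ 0.41 -0.41 -0.82]]
[[-0.65  0.61 -0.45]
 [ 0.5   0.79  0.36]
 [ 0.58  0.   -0.82]]
```

```bash
cat >> k.py <<'E'
PP=np.array([273.23,113.04,420.28,568.85,66.52,-.38,254.05])
lo=np.array([-3.13,-1.02,.13,-.95,.21,-2.74]);hi=np.array([3.13,2.26,2.54,4.09,2.88,2.74])
def ik(p,R,q0):
    A=np.c_[-R[:,1],-R[:,2],R[:,0]]
    def f(q):
        pp,AA=fk(q,PP);return np.r_[(pp-p)/1.0,(AA-A).ravel()*300]
    r=least_squares(f,np.clip(q0,lo+.01,hi-.01),bounds=(lo,hi));return r.x,r.cost
E
python3 - <<'E'
from k import *
np.set_printoptions(precision=3,suppress=True)
q0=[-.2,.3,1.8,.2,1.1,1.4]
print("B"); 
for (gx,gy,gz,rolls,yaw) in((365.7,-299.5,42,(35,),2.2),(400,5,135,(35,),-1.3),(535,5,117,(35,15,0,-15,-30,-42,-45),-1.3)):
  for roll in rolls:
    R=lean(yaw,roll);q,c=ik(np.array([gx,gy,gz])+19*R[:,0],R,q0);print(gx,roll,q,round(c,3))
print("A")
q0=[-.2,.3,1.8,-.2,1.1,1.4]
for (gx,gy,gz,rolls,yaw) in((365.7,-299.5,42,(-35,),2.2),(400,45,135,(-35,),-1.3),(535,45,117,(-35,0,42),-1.3)):
  for roll in rolls:
    R=lean(yaw,roll);q,c=ik(np.array([gx,gy,gz])+19*R[:,0],R,q0);print(gx,roll,q,round(c,3))
E
```

```text
B
365.7 35 [-1.063  0.423  1.859  0.266  1.423  0.354] 0.0
400 35 [-0.589 -0.095  2.238  0.515  1.385  0.806] 0.0
535 35 [-0.447  0.241  1.92   0.572  1.308  0.902] 0.0
535 15 [-0.316  0.159  1.939  0.277  1.135  1.149] 0.0
535 0 [-0.203  0.143  1.94   0.     1.058  1.391] 0.0
535 -15 [-0.088  0.168  1.93  -0.303  1.047  1.658] 0.0
535 -30 [ 0.018  0.23   1.908 -0.593  1.106  1.912] 0.0
535 -42 [ 0.091  0.302  1.885 -0.796  1.194  2.082] 0.0
535 -45 [ 0.107  0.323  1.878 -0.843  1.221  2.12 ] 0.0
A
365.7 -35 [-0.72   0.077  2.294 -0.95   0.531  1.594] 8.758
400 -35 [ 0.161 -0.033  2.181 -0.649  1.204  2.06 ] 0.0
535 -35 [ 0.122  0.281  1.87  -0.661  1.181  2.034] 0.0
535 0 [-0.127  0.148  1.936 -0.     1.058  1.466] 0.0
535 42 [-0.417  0.263  1.933  0.687  1.342  0.876] 0.0
```

```bash
python3 -m pendant '[[[0,0,0],[0.010,0.010,0],0.1],[[0,0,0],[0.030,0.025,0],0.1],[[0,0,0],[0.055,0.038,0],0.1],[[0,0,0],[0.075,0.0415,-0.0008],0.1],[[0,0,0],[0.080,0.0415,-0.0008],0.1],[[0,0,0],[0.080,0.0415,-0.0008],0.1],[[0,0,0],[0.080,0.0415,-0.0008],0.1],[[0,0,0],[0.080,0.0415,-0.0008],0.1]]'
python3 - <<'E'
from h import *
S=cam("side");T=cam("top")
show()
R=lean(2.2,35)
g=np.array([365.7,-299.5,42])
go(g+R[:,0]*(19),R)
crop(T,350,170,450,290,5,"pics/t13.png");crop(S,300,120,410,210,7,"pics/s13.png")
E
```

```text
time_s: 14.85
tool_pos: [367.3, -323.0, 75.2]
ee_rot: [[-0.023, 0.031, -0.999], [0.572, -0.819, -0.039], [-0.82, -0.573, 0.001]]
ft_force: [-0.1, 0.8, -0.0]
grip_width: 38.6
t 14.95 pos [ 367.1 -322.8   75. ] q [-1.088  0.388  1.79   0.249  1.529  0.362] F [-0.6 -0.7  0.1] g 38.8
turn [-0.04, 0.05, -0.01] shift [0.0594, -0.0003, 0.0004]
```

View pics/s13.png

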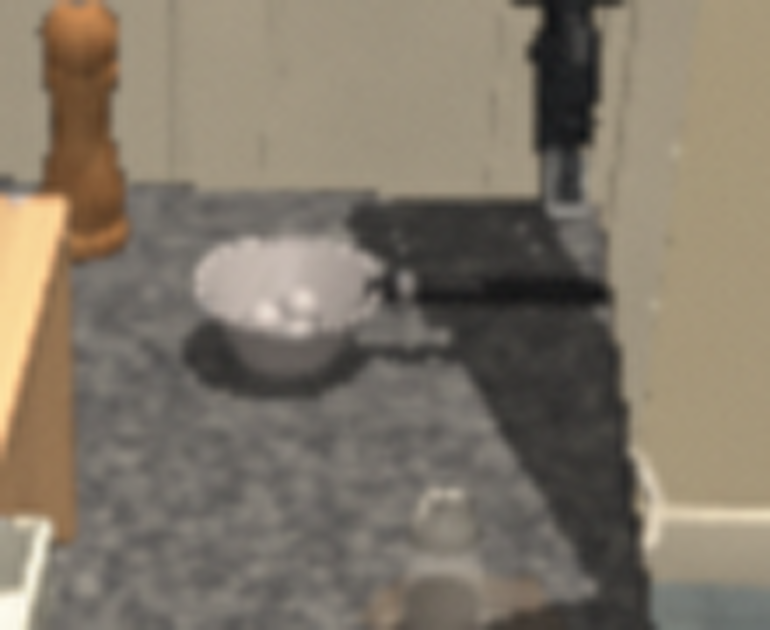

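View pics/t13.png

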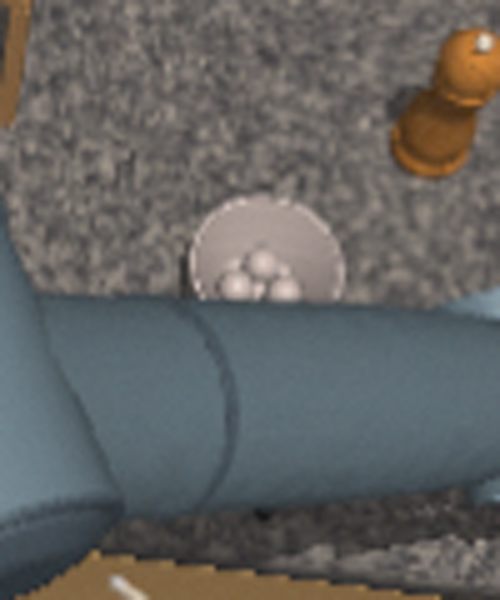

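The tool is lined up above the handle. The finger is at s13 (567,190), the handle at (520,290), and the three balls are in the cup. I'll descend and close.

```bash
python3 -m pendant '[[[0,0,0],[0.008,0,0],0.1],[[0,0,0],[0.020,0,0],0.1],[[0,0,0],[0.032,0,0],0.1],[[0,0,0],[0.043,0,0],0.1],[[0,0,0],[0.052,0,0],0.1],[[0,0,0],[0.058,0,0],0.1],[[0,0,0],[0.0595,0,0.0004],0.1],[[0,0,0],[0.0595,0,0.0004],0.1],[[0,0,0],[0.0595,0,0.0004],0.1],[[0,0,0],[0.0595,0,0.0004],0.1],[[0,0,0],[0.0595,0,0.0004],0.2],[[0,0,0],[0.0595,0,0.0004],0.3],[[0,0,0],[0.0595,0,0.0004],0.4],[[0,0,0],[0.0595,0,0.0004],0.5],[[0,0,0],[0.0595,0,0.0004],0.6],[[0,0,0],[0.0595,0,0.0004],0.7],[[0,0,0],[0.0595,0,0.0004],0.8],[[0,0,0],[0.0595,0,0.0004],0.9],[[0,0,0],[0.0595,0,0.0004],0.9]]' 30
python3 - <<'E'
from h import *
S=cam("side");T=cam("top")
show()
crop(S,300,120,410,210,7,"pics/s14.png");crop(T,350,170,450,290,5,"pics/t14.png")
E
```

```text
time_s: 16.85
tool_pos: [364.9, -287.8, 25.4]
ee_rot: [[-0.024, 0.03, -0.999], [0.575, -0.818, -0.038], [-0.818, -0.575, 0.002]]
ft_force: [-0.0, 0.3, 0.4]
grip_width: 15.1
t 16.95 pos [ 364.8 -287.8   25.4] q [-1.062  0.425  1.86   0.265  1.422  0.355] F [-0.9  0.6 -0.2] g 15.2
```

View pics/s14.png

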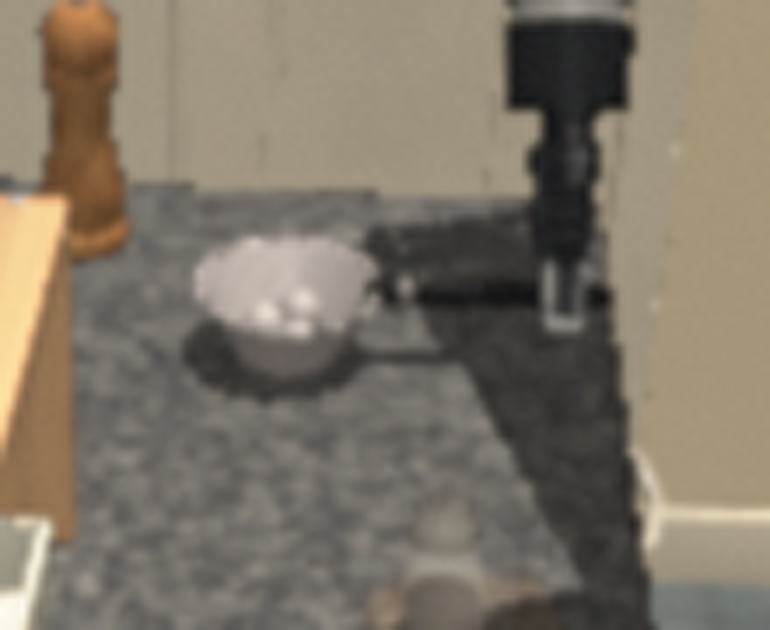

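```bash
python3 -m pendant '[[[0,0,0],[0,0,0],1],[[0,0,0],[0,0,0],1],[[0,0,0],[0,0,0],1],[[0,0,0],[-0.002,-0.0014,0],1],[[0,0,0],[-0.006,-0.0042,0],1],[[0,0,0],[-0.0115,-0.008,0],1],[[0,0,0],[-0.0175,-0.0123,0],1],[[0,0,0],[-0.022,-0.0155,0],1],[[0,0,0],[-0.0246,-0.0172,0],1],[[0,0,0],[-0.0246,-0.0172,0],1],[[0,0,0],[-0.0246,-0.0172,0],1],[[0,0,0],[-0.0246,-0.0172,0],1]]' 110
python3 - <<'E'
from h import *
S=cam("side");T=cam("top")
show()
print(np.array(ctrl.sense()["moment"]).round(2))
crop(S,300,120,410,210,7,"pics/s15.png");crop(T,350,170,450,290,5,"pics/t15.png")
E
```

```text
time_s: 18.15
tool_pos: [364.8, -287.7, 55.2]
ee_rot: [[-0.024, 0.03, -0.999], [0.575, -0.817, -0.038], [-0.818, -0.575, 0.002]]
ft_force: [-0.9, 0.5, -2.5]
grip_width: 13.3
t 18.25 pos [ 364.8 -287.7   55.2] q [-1.062  0.37   1.863  0.263  1.473  0.369] F [ 0.7 -1.  -2. ] g 13.2
[-0.38  0.29  0.01]
```

View pics/s15.png

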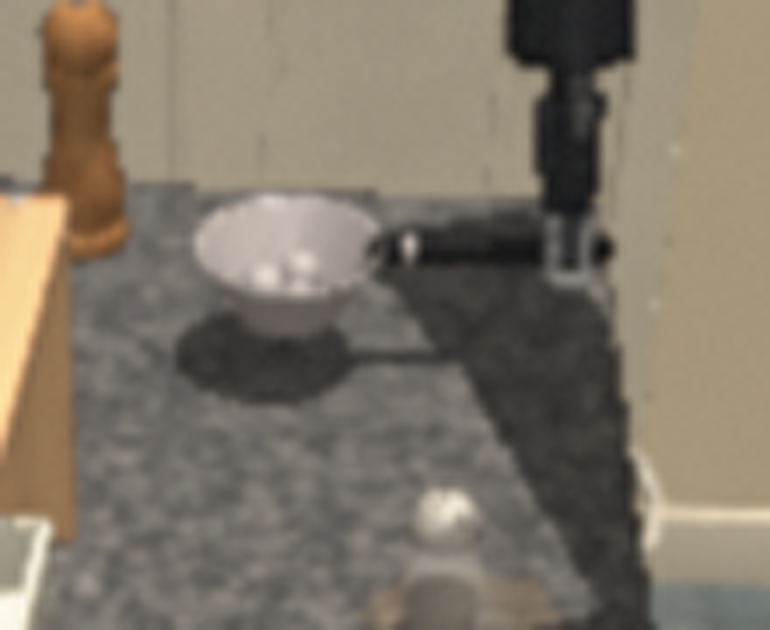

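View pics/t15.png

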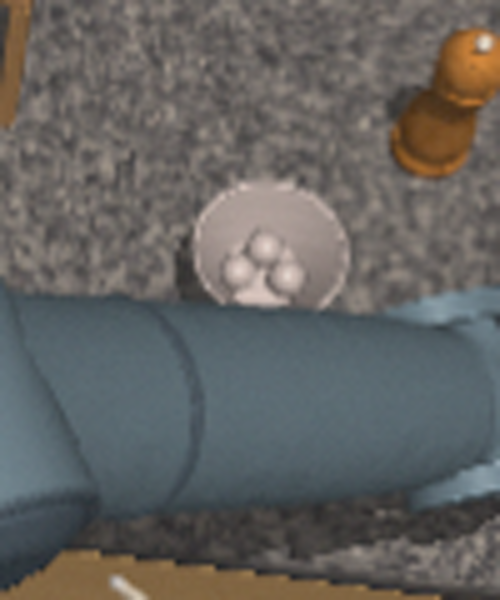

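The scoop is level with three balls in it. I'll measure the rim in the hand, then plan the carry.

Run:
```python
from h import *
np.set_printoptions(precision=1,suppress=True)
S=cam("side");T=cam("top")
t=lambda u,v:((u+.5)/5-.5+350,(v+.5)/5-.5+170)
s=lambda u,v:((u+.5)/7-.5+300,(v+.5)/7-.5+120)
def rim(c,pts,z):
    P=np.array([plane(c,p,z)[:2] for p in pts]); A=np.c_[2*P,np.ones(len(P))]
    x=np.linalg.lstsq(A,(P**2).sum(1),rcond=None)[0]; return x[:2],np.sqrt(x[2]+x[:2]@x[:2])
print(rim(T,[t(*p) for p in((194,250),(350,255),(265,182),(215,203),(325,205))],76))
print(rim(S,[s(*p) for p in((194,243),(387,245),(290,194),(220,210),(360,210))],76))
# traverse target: axis grip point z 160, y 5, cup x 535
R=lean(-1.3,35)
for g in([380,-290,160],[380,5,160],[405,5,136],[520,5,136],[535,5,117]):
    g=np.array(g,float); go(g+20*R[:,0],R)
```

```text
(array([ 517.7, -293.1]), np.float64(53.87493581300788))
(array([ 521. , -287.3]), np.float64(54.562884854277314))
turn [2.79, 2.12, 0.12] shift [-0.0673, -0.0579, -0.0155]
turn [2.79, 2.12, 0.12] shift [0.1023, -0.2991, -0.0269]
turn [2.79, 2.12, 0.12] shift [0.1213, -0.2845, -0.0519]
turn [2.79, 2.12, 0.12] shift [0.1185, -0.281, -0.1668]
turn [2.79, 2.12, 0.12] shift [0.1337, -0.2696, -0.1819]
```

```bash
python3 -m pendant '[[[0.3,0.2,0],[-0.004,-0.003,-0.001],1],[[0.6,0.4,0],[-0.012,-0.010,-0.003],1],[[0.9,0.7,0],[-0.023,-0.020,-0.005],1],[[1.2,0.9,0],[-0.036,-0.031,-0.008],1],[[1.5,1.1,0.1],[-0.048,-0.041,-0.011],1],[[1.8,1.3,0.1],[-0.056,-0.050,-0.013],1],[[2,1.5,0.1],[-0.060,-0.058,-0.0145],1],[[2.2,1.7,0.1],[-0.059,-0.068,-0.016],1],[[2.4,1.9,0.1],[-0.052,-0.080,-0.0165],1],[[2.6,2,0.1],[-0.041,-0.095,-0.0173],1],[[2.8,2.1,0.1],[-0.027,-0.115,-0.0182],1],[[2.8,2.1,0.1],[-0.012,-0.137,-0.0192],1],[[2.8,2.1,0.1],[0.004,-0.159,-0.0203],1],[[2.8,2.1,0.1],[0.020,-0.182,-0.0214],1],[[2.8,2.1,0.1],[0.036,-0.205,-0.0225],1],[[2.8,2.1,0.1],[0.052,-0.228,-0.0235],1],[[2.8,2.1,0.1],[0.067,-0.249,-0.0245],1],[[2.8,2.1,0.1],[0.079,-0.266,-0.0253],1],[[2.8,2.1,0.1],[0.089,-0.280,-0.0260],1],[[2.8,2.1,0.1],[0.096,-0.290,-0.0265],1]]'
python3 -m pendant '[[[0,0,0],[0.004,-0.006,0],1],[[0,0,0],[0.006,-0.009,0],1],[[0,0,0],[0.006,-0.009,0],1],[[0,0,0],[0.006,-0.009,0],1],[[0,0,0],[0.006,-0.009,0],1],[[0,0,0],[0.006,-0.009,0],1]]'
python3 - <<'E'
from h import *
S=cam("side","pics/s16.png");T=cam("top","pics/t16.png")
show()
crop(S,260,150,400,250,5,"pics/s16c.png");crop(T,260,110,400,230,5,"pics/t16c.png")
R=lean(-1.3,35)
for g in([380,5,160],[405,5,136],[520,5,136],[535,5,117]):
    g=np.array(g,float); go(g+20*R[:,0],R)
E
```

```text
time_s: 20.35
tool_pos: [379.0, 7.6, 142.8]
ee_rot: [[0.011, -0.019, -1.0], [0.575, -0.818, 0.021], [-0.818, -0.575, 0.002]]
ft_force: [-0.3, -0.2, -0.6]
grip_width: 13.1
time_s: 20.95
tool_pos: [380.7, 15.8, 143.9]
ee_rot: [[0.013, -0.019, -1.0], [0.573, -0.819, 0.023], [-0.819, -0.574, 0.0]]
ft_force: [-0.0, -0.1, -1.0]
grip_width: 13.1
t 21.05 pos [380.7  15.9 143.8] q [-0.617 -0.199  2.275  0.499  1.456  0.819] F [ 0.7  0.1 -2.3] g 12.5
turn [-0.03, -0.0, 0.0] shift [0.0005, -0.0003, 0.0004]
turn [-0.03, -0.0, 0.0] shift [0.0205, 0.013, -0.0246]
turn [-0.03, -0.0, 0.0] shift [0.022, 0.0108, -0.1395]
turn [-0.03, -0.0, 0.0] shift [0.0378, 0.0214, -0.1545]
```

View pics/s16c.png

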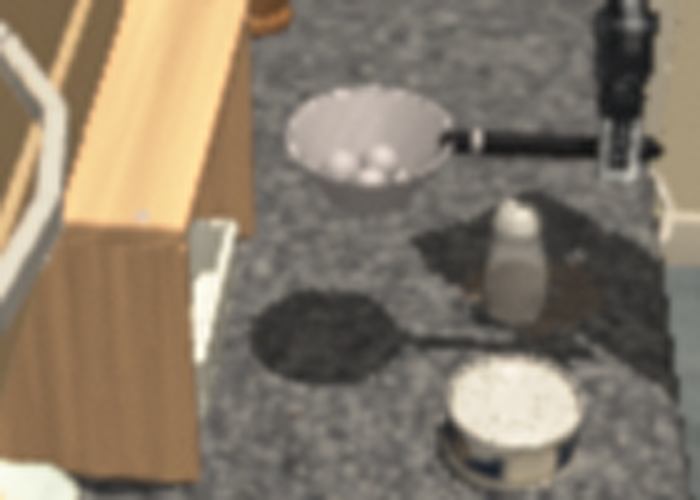

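View pics/t16.png

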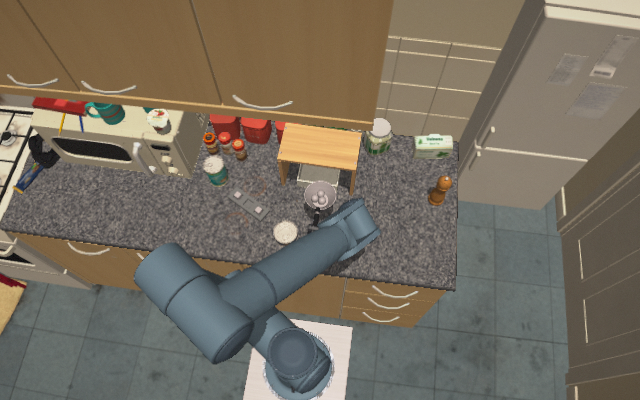

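The scoop is level with its balls at s16c (345,160), (380,158) and (372,178), clear of the shelf front. I'll bring it in at an axis height of about 140 mm.

```bash
python3 -m pendant '[[[0,0,0],[0.002,0.001,-0.003],1],[[0,0,0],[0.005,0.004,-0.008],1],[[0,0,0],[0.009,0.008,-0.015],1],[[0,0,0],[0.0125,0.012,-0.024],1],[[0,0,0],[0.014,0.0145,-0.034],1],[[0,0,0],[0.0138,0.0148,-0.045],1],[[0,0,0],[0.0136,0.0147,-0.057],1],[[0,0,0],[0.0138,0.0145,-0.069],1],[[0,0,0],[0.014,0.0143,-0.081],1],[[0,0,0],[0.0142,0.014,-0.093],1],[[0,0,0],[0.0144,0.0138,-0.105],1],[[0,0,0],[0.0146,0.0136,-0.117],1],[[0,0,0],[0.0148,0.0134,-0.128],1],[[0,0,0],[0.015,0.0132,-0.138],1],[[0,0,0],[0.015,0.013,-0.146],1],[[0,0,0],[0.015,0.013,-0.151],1],[[0,0,0],[0.015,0.013,-0.154],1],[[0,0,0],[0.015,0.013,-0.154],1],[[0,0,0],[0.015,0.013,-0.154],1]]'
python3 - <<'E'
from h import *
S=cam("side","pics/s17.png");T=cam("top","pics/t17.png")
show()
crop(S,260,150,400,250,5,"pics/s17c.png")
R=lean(-1.3,35)
p=np.array(ctrl.sense()["tool_pos"]);print("axis pt",p-20*R[:,0])
go(np.array([535,0,118.])+20*R[:,0],R)
E
```

```text
time_s: 22.95
tool_pos: [534.2, 10.7, 124.0]
ee_rot: [[0.013, -0.019, -1.0], [0.574, -0.819, 0.023], [-0.819, -0.574, 0.001]]
ft_force: [0.3, 0.5, -1.4]
grip_width: 13.3
t 23.05 pos [534.2  10.7 124. ] q [-0.456  0.204  1.914  0.563  1.349  0.919] F [-0.1  0.1 -1.8] g 12.9
axis pt [533.94059325  -0.75527183 140.41274572]
turn [-0.02, 0.02, 0.01] shift [0.0188, 0.0122, -0.0011]
```

View pics/s17c.png

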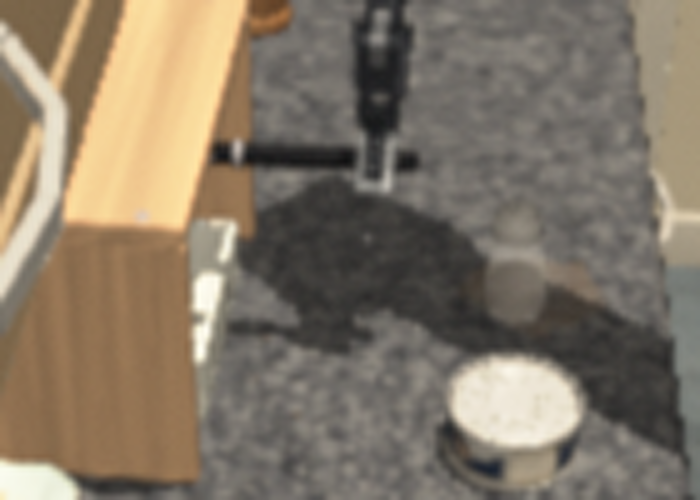

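View pics/t17.png

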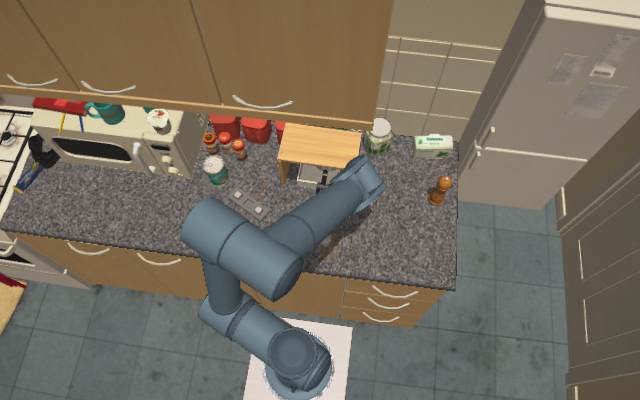

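Inside level. Now I'll lower to axis z≈118 and settle.

```bash
python3 -m pendant '[[[0,0,0],[0.003,0.002,0],1],[[0,0,0],[0.008,0.005,-0.0005],1],[[0,0,0],[0.013,0.0085,-0.001],1],[[0,0,0],[0.017,0.0112,-0.001],1],[[0,0,0],[0.0188,0.0122,-0.0011],1],[[0,0,0],[0.0188,0.0122,-0.0011],1],[[0,0,0],[0.0188,0.0122,-0.0011],1],[[0,0,0],[0.0188,0.0122,-0.0011],1],[[0,0,0],[0.0188,0.0122,-0.0011],1]]'
python3 - <<'E'
from h import *
S=cam("side");T=cam("top")
show()
crop(S,260,150,400,250,5,"pics/s18c.png");crop(T,280,120,380,210,8,"pics/t18.png")
R=lean(-1.3,35)
p=np.array(ctrl.sense()["tool_pos"]);print("axis pt",p-20*R[:,0])
E
```

```text
time_s: 23.95
tool_pos: [535.8, 11.4, 101.9]
ee_rot: [[0.013, -0.018, -1.0], [0.573, -0.819, 0.023], [-0.819, -0.573, -0.0]]
ft_force: [-0.3, -0.1, -2.0]
grip_width: 12.9
t 24.05 pos [535.7  11.4 101.9] q [-0.454  0.243  1.916  0.569  1.312  0.897] F [ 0.4  0.4 -1. ] g 12.8
axis pt [ 5.35463481e+02 -8.38783640e-02  1.18257969e+02]
```

View pics/s18c.png

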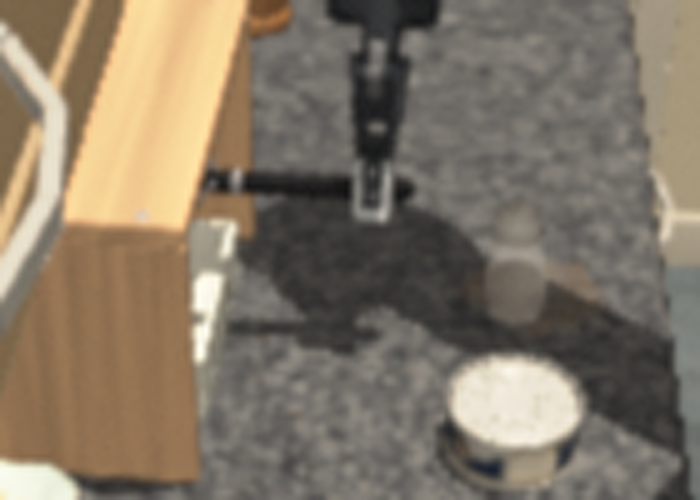

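View pics/t18.png

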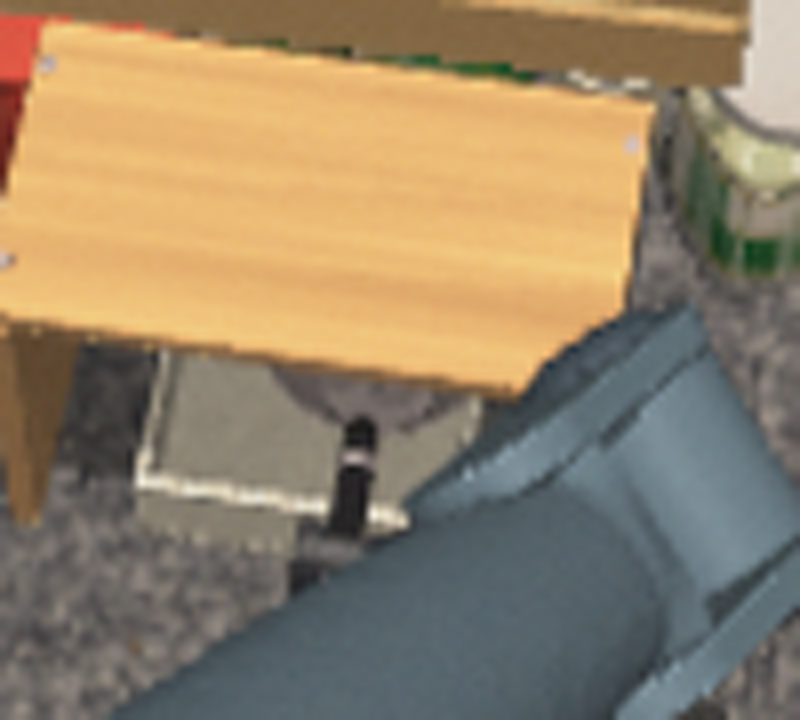

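Run:
```python
from h import *
S=cam("side");T=cam("top")
print(tri(T,(280+355.5/8-.5,120+455.5/8-.5),S,(260+238.5/5-.5,150+181.5/5-.5)))
for X in([504.5,0,118],[622,-2,118],[504.5,0,126],[622,-2,126]): print((proj(S,[X])[0]-[259.5,149.5])*5)
```

```text
(array([625.47204168,   0.70140506, 120.17561637]), np.float64(4.051569511051903))
[420.17940251 189.98630539]
[241.64467878 180.48569831]
[420.59712209 179.96400437]
[241.32951222 170.4840685 ]
```

The handle is level, with the collar at z≈119 against 118 expected. Now I'll roll, fast at first and then slow.

```bash
python3 -m pendant '[[[0,0,2],[0,0.0007,0],1],[[0,0,5],[-0.0001,0.0017,0],1],[[0,0,10],[-0.0003,0.0035,0],1],[[0,0,15],[-0.0007,0.0052,0],1],[[0,0,20],[-0.0012,0.0068,0],1],[[0,0,25],[-0.0019,0.0085,0],1],[[0,0,30],[-0.0027,0.0100,0],1],[[0,0,35],[-0.0036,0.0115,0],1],[[0,0,40],[-0.0047,0.0129,0],1],[[0,0,44],[-0.0056,0.0139,0],1],[[0,0,48],[-0.0066,0.0149,0],1],[[0,0,51],[-0.0074,0.0155,0],1],[[0,0,54],[-0.0082,0.0162,0],1],[[0,0,56],[-0.0088,0.0166,0],1],[[0,0,58],[-0.0094,0.0170,0],1],[[0,0,60],[-0.0100,0.0173,0],1],[[0,0,61],[-0.0103,0.0175,0],1],[[0,0,62],[-0.0106,0.0177,0],1],[[0,0,63],[-0.0109,0.0178,0],1],[[0,0,64],[-0.0112,0.0180,0],1]]'
python3 - <<'E'
from h import *
show()
S=cam("side");T=cam("top")
crop(S,260,150,400,250,5,"pics/s19c.png");crop(T,280,120,380,210,8,"pics/t19.png")
s=ctrl.sense();A=np.array(s["ee_rot"]);print("axis pt",np.array(s["tool_pos"])-20*A[:,0],"roll",np.degrees(np.arctan2(A[1,0],-A[2,0])))
E
```

```text
time_s: 26.15
tool_pos: [535.3, -9.8, 100.7]
ee_rot: [[-0.011, -0.02, -1.0], [-0.486, -0.874, 0.023], [-0.874, 0.486, -0.0]]
ft_force: [-0.3, -1.1, -0.4]
grip_width: 13.0
t 26.15 pos [535.3  -9.8 100.7] q [ 0.002  0.223  1.912 -0.578  1.096  1.889] F [-0.3 -1.1 -0.4] g 13.0
axis pt [5.35270745e+02 1.50378170e-01 1.17829700e+02] roll -29.00891945829567
```

View pics/t19.png

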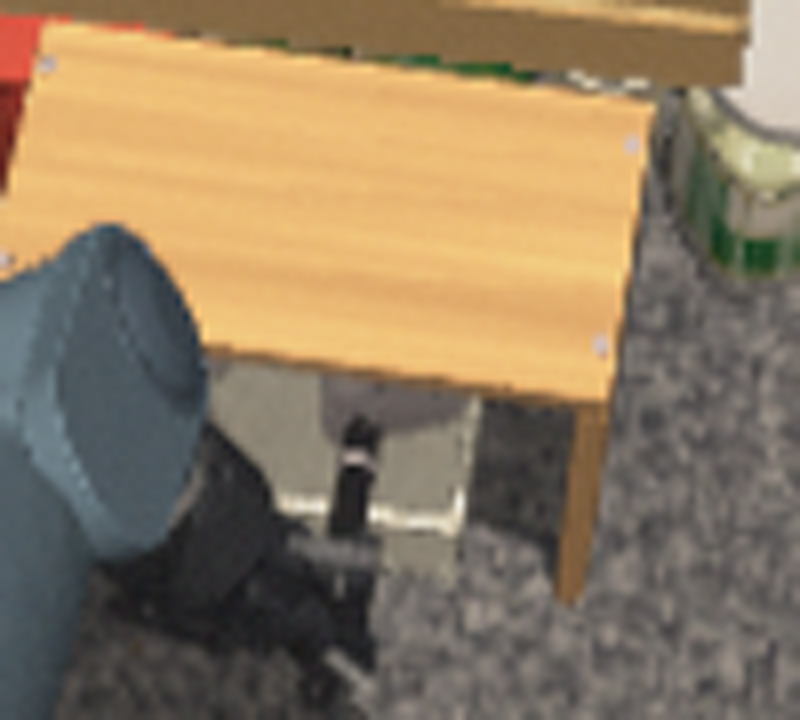

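View pics/s19c.png

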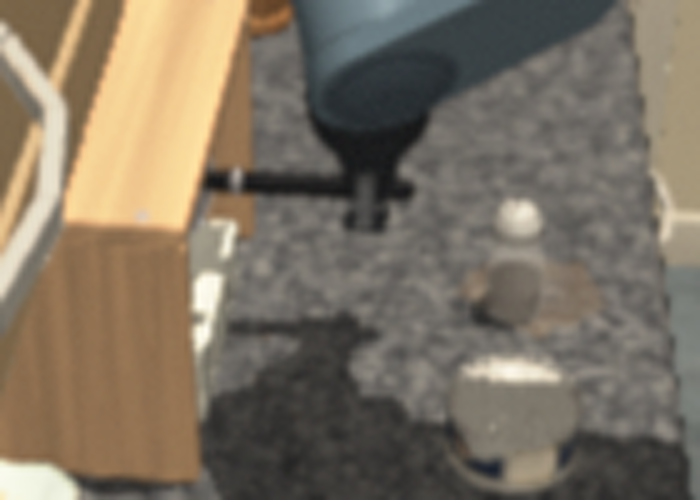

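```bash
python3 -m pendant '[[[0,0,1],[0,0.0003,0],1],[[0,0,2],[0,0.0007,0],1],[[0,0,3],[0,0.0010,0],1],[[0,0,4],[0,0.0014,0],1],[[0,0,5],[-0.0001,0.0017,0],1],[[0,0,6],[-0.0001,0.0021,0],1],[[0,0,7],[-0.0001,0.0024,0],1],[[0,0,8],[-0.0002,0.0028,0],1],[[0,0,9],[-0.0002,0.0031,0],1],[[0,0,10],[-0.0003,0.0035,0],1],[[0,0,11],[-0.0004,0.0038,0],1],[[0,0,12],[-0.0004,0.0042,0],1],[[0,0,13],[-0.0005,0.0045,0],1],[[0,0,14],[-0.0006,0.0048,0],1],[[0,0,15],[-0.0007,0.0052,0],1],[[0,0,15],[-0.0007,0.0052,0],1],[[0,0,15],[-0.0007,0.0052,0],1],[[0,0,15],[-0.0007,0.0052,0],1],[[0,0,15],[-0.0007,0.0052,0],1],[[0,0,15],[-0.0007,0.0052,0],1]]'
python3 - <<'E'
from h import *
show()
S=cam("side");T=cam("top")
crop(S,260,150,400,250,5,"pics/s20c.png");crop(T,280,120,380,210,8,"pics/t20.png")
s=ctrl.sense();A=np.array(s["ee_rot"]);print("axis pt",np.array(s["tool_pos"])-20*A[:,0],"roll",np.degrees(np.arctan2(A[1,0],-A[2,0])),np.array(s["moment"]).round(2))
E
```

```text
time_s: 28.25
tool_pos: [535.1, -14.0, 103.8]
ee_rot: [[-0.016, -0.016, -1.0], [-0.694, -0.719, 0.023], [-0.719, 0.695, -0.0]]
ft_force: [-0.1, -0.3, -1.6]
grip_width: 12.8
t 28.25 pos [535.1 -14.  103.8] q [ 0.091  0.312  1.883 -0.831  1.206  2.101] F [-0.1 -0.3 -1.6] g 12.8
axis pt [ 5.35388222e+02 -9.75327650e-02  1.18139092e+02] roll -43.98860470246969 [0.54 0.15 0.02]
```

View pics/t20.png

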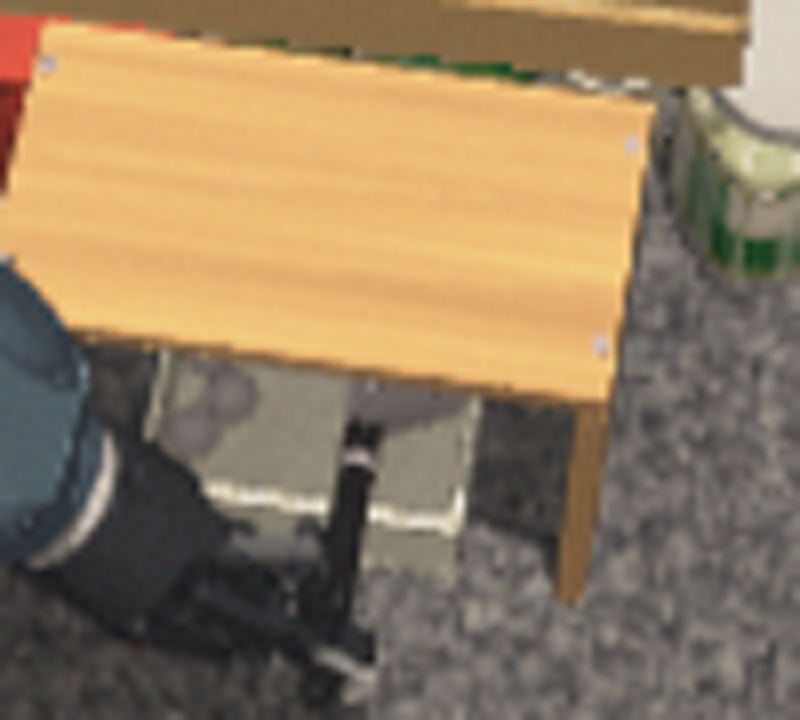

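View pics/s20c.png

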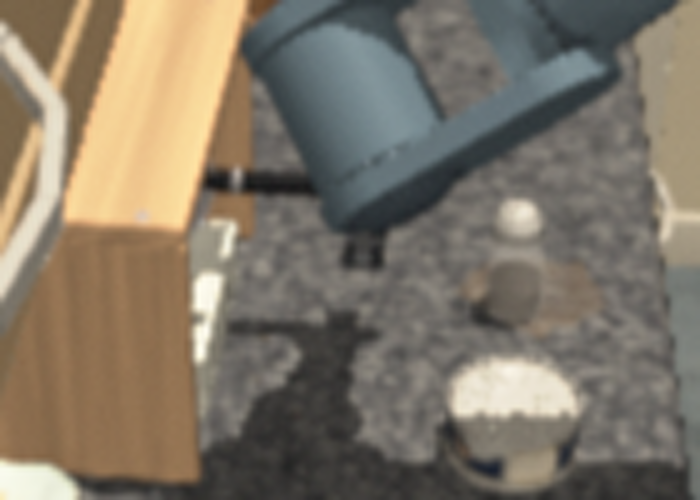

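The balls are in the box, around t20 (190–245, 380–435). I'll roll back to level and then take a closer look.

```bash
python3 -m pendant '[[[0,0,-3],[0,-0.0010,0],1],[[0,0,-9],[-0.0002,-0.0031,0],1],[[0,0,-16],[-0.0008,-0.0055,0],1],[[0,0,-23],[-0.0016,-0.0078,0],1],[[0,0,-30],[-0.0027,-0.0100,0],1],[[0,0,-37],[-0.0040,-0.0120,0],1],[[0,0,-44],[-0.0056,-0.0139,0],1],[[0,0,-51],[-0.0074,-0.0155,0],1],[[0,0,-58],[-0.0094,-0.0170,0],1],[[0,0,-65],[-0.0115,-0.0181,0],1],[[0,0,-71],[-0.0135,-0.0189,0],1],[[0,0,-76],[-0.0152,-0.0194,0],1],[[0,0,-79],[-0.0162,-0.0196,0],1],[[0,0,-79],[-0.0162,-0.0196,0],1],[[0,0,-79],[-0.0162,-0.0196,0],1],[[0,0,-79],[-0.0162,-0.0196,0],1]]'
python3 - <<'E'
from h import *
show()
S=cam("side");T=cam("top")
crop(S,260,150,400,250,5,"pics/s21c.png");crop(T,285,145,355,195,11,"pics/t21.png")
s=ctrl.sense();A=np.array(s["ee_rot"]);print("axis pt",np.array(s["tool_pos"])-20*A[:,0],"roll",np.degrees(np.arctan2(A[1,0],-A[2,0])),np.array(s["moment"]).round(2))
E
```

```text
time_s: 29.95
tool_pos: [535.7, 11.7, 102.0]
ee_rot: [[0.013, -0.018, -1.0], [0.572, -0.82, 0.022], [-0.82, -0.573, -0.0]]
ft_force: [-0.9, -0.2, -1.6]
grip_width: 13.1
t 29.95 pos [535.7  11.7 102. ] q [-0.453  0.243  1.916  0.568  1.312  0.898] F [-0.9 -0.2 -1.6] g 13.1
axis pt [5.35454484e+02 3.19983354e-01 1.18423160e+02] roll 34.942481013923654 [-0.39  0.19  0.01]
```

View pics/t21.png

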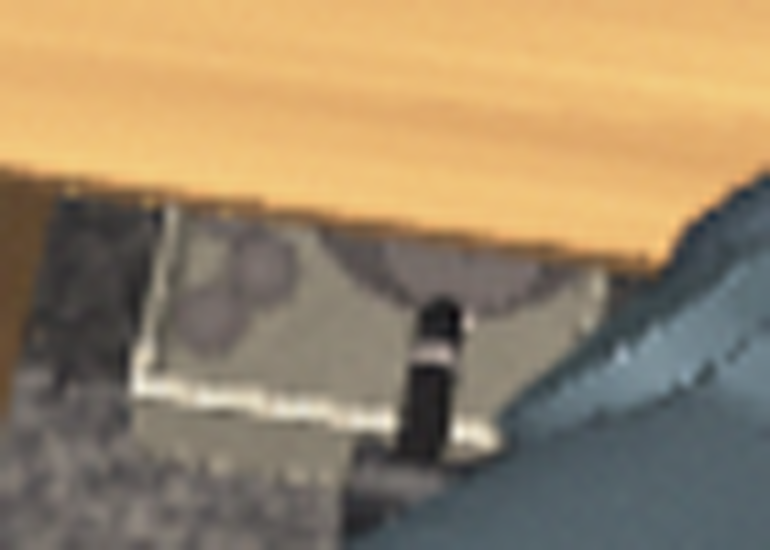

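The box holds three balls, at t21 (265,265), (210,320) and (205,240, partly hidden). I'll withdraw and check the set-down pose.

Run:
```python
from k import *
np.set_printoptions(precision=3,suppress=True)
q0=ctrl.sense()["joint_positions"]
for g,yaw in(([380,0,150],-1.3),([366,-130,42],0),([390,-130,42],0),([390,-130,160],0),([390,-150,42],0),([375,-180,42],0)):
    R=lean(yaw,35);q,c=ik(np.array(g,float)+20*R[:,0],R,q0);print(g,q,round(c,3))
R=lean(-1.3,35)
for g in([535,0,140],[385,0,145],[385,0,165]): go(np.array(g,float)+20*R[:,0],R)
```

```text
[380, 0, 150] [-0.628 -0.174  2.276  0.496  1.437  0.798] 0.0
[366, -130, 42] [-0.878  0.202  2.159  0.391  1.295  0.486] 0.0
[390, -130, 42] [-0.837  0.241  2.111  0.411  1.293  0.517] 0.0
[390, -130, 160] [-0.837 -0.005  2.099  0.395  1.531  0.62 ] 0.0
[390, -150, 42] [-0.866  0.263  2.082  0.395  1.307  0.501] 0.0
[375, -180, 42] [-0.93   0.275  2.066  0.361  1.328  0.458] 0.0
turn [0.06, 0.02, -0.05] shift [-0.0179, -0.0121, 0.0004]
turn [0.06, 0.02, -0.05] shift [-0.0239, -0.0123, 0.1504]
turn [0.06, 0.02, -0.05] shift [-0.0403, -0.0238, 0.1504]
```

```bash
python3 -m pendant '[[[0,0,0],[-0.004,-0.003,0],1],[[0,0,0],[-0.010,-0.007,0],1],[[0,0,0],[-0.015,-0.010,0],1],[[0,0,0],[-0.0179,-0.0121,0.003],1],[[0,0,0],[-0.0182,-0.0121,0.010],1],[[0,0,0],[-0.0187,-0.0121,0.022],1],[[0,0,0],[-0.0193,-0.0122,0.037],1],[[0,0,0],[-0.0200,-0.0122,0.054],1],[[0,0,0],[-0.0210,-0.0122,0.074],1],[[0,0,0],[-0.0220,-0.0123,0.094],1],[[0,0,0],[-0.0230,-0.0123,0.112],1],[[0,0,0],[-0.0240,-0.0125,0.128],1],[[0,0,0],[-0.028,-0.015,0.140],1],[[0,0,0],[-0.034,-0.019,0.147],1],[[0,0,0],[-0.039,-0.023,0.150],1],[[0,0,0],[-0.0403,-0.0238,0.1504],1],[[0,0,0],[-0.0403,-0.0238,0.1504],1]]'
python3 - <<'E'
from h import *
show()
S=cam("side");T=cam("top")
crop(S,260,150,400,250,5,"pics/s22c.png");crop(T,260,120,400,230,5,"pics/t22.png")
R=lean(0,35)
for g in([375,-130,165],[370,-130,100],[370,-130,60],[370,-130,43]): go(np.array(g,float)+20*R[:,0],R)
E
```

```text
time_s: 31.75
tool_pos: [385.3, 11.1, 148.5]
ee_rot: [[0.013, -0.018, -1.0], [0.573, -0.819, 0.023], [-0.819, -0.573, -0.001]]
ft_force: [0.6, -1.1, -0.2]
grip_width: 13.1
t 31.75 pos [385.3  11.1 148.5] q [-0.621 -0.192  2.258  0.497  1.464  0.82 ] F [ 0.6 -1.1 -0.2] g 13.1
turn [-1.07, -0.72, 0.0] shift [-0.0749, 0.1062, 0.0073]
turn [-1.07, -0.72, 0.0] shift [-0.0217, 0.1436, 0.0122]
turn [-1.07, -0.72, 0.0] shift [0.0111, 0.1665, 0.0122]
turn [-1.07, -0.72, 0.0] shift [0.025, 0.1763, 0.0122]
```

View pics/t22.png

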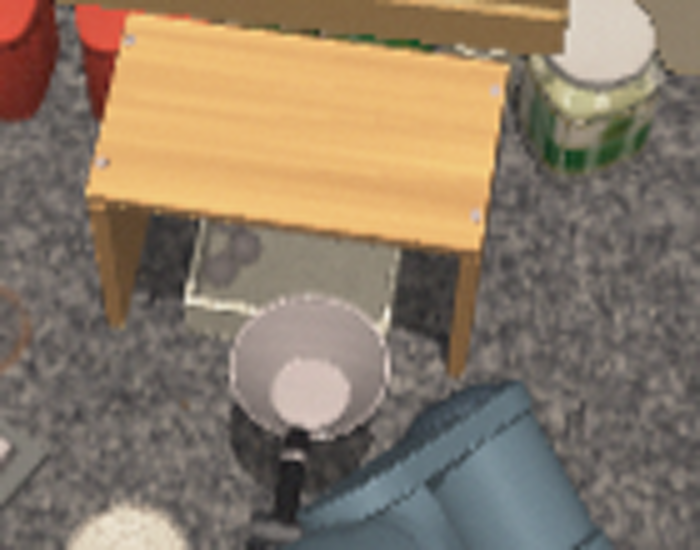

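View pics/s22c.png

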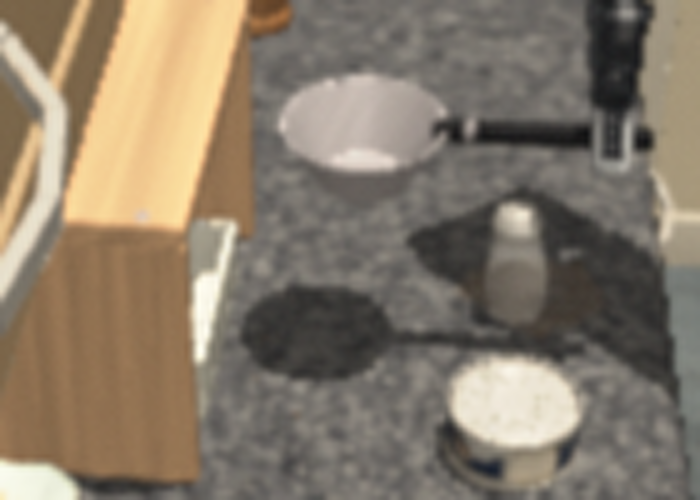

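The scoop is empty and the three balls are in the box. I'll carry it to a clear spot at about y=-130 and set it down.

```bash
python3 -m pendant '[[[-0.2,-0.1,0],[-0.006,0.008,0.001],1],[[-0.4,-0.3,0],[-0.015,0.022,0.002],1],[[-0.7,-0.5,0],[-0.029,0.041,0.003],1],[[-1,-0.7,0],[-0.043,0.061,0.005],1],[[-1.07,-0.72,0],[-0.054,0.080,0.006],1],[[-1.07,-0.72,0],[-0.060,0.098,0.008],1],[[-1.07,-0.72,0],[-0.054,0.113,0.009],1],[[-1.07,-0.72,0],[-0.042,0.127,0.011],1],[[-1.07,-0.72,0],[-0.028,0.139,0.0122],1],[[-1.07,-0.72,0],[-0.014,0.149,0.0122],1],[[-1.07,-0.72,0],[-0.002,0.157,0.0122],1],[[-1.07,-0.72,0],[0.006,0.163,0.0122],1],[[-1.07,-0.72,0],[0.0095,0.1655,0.0122],1],[[-1.07,-0.72,0],[0.0095,0.1655,0.0122],1],[[-1.07,-0.72,0],[0.0095,0.1655,0.0122],1],[[-1.07,-0.72,0],[0.0095,0.1655,0.0122],1],[[-1.07,-0.72,0],[0.0095,0.1655,0.0122],1]]'
python3 - <<'E'
from h import *
S=cam("side");T=cam("top")
show()
crop(S,280,130,400,230,6,"pics/s23c.png");crop(T,300,160,420,280,5,"pics/t23.png")
R=lean(0,35)
s=ctrl.sense();print("axis pt",np.array(s["tool_pos"])-20*R[:,0])
for g in([370,-130,46],[370,-130,42]): go(np.array(g,float)+20*R[:,0],R)
E
```

```text
time_s: 33.55
tool_pos: [370.3, -119.0, 46.1]
ee_rot: [[0.001, 0.001, -1.0], [0.573, -0.82, -0.0], [-0.82, -0.573, -0.001]]
ft_force: [-1.1, 0.0, -1.7]
grip_width: 13.0
t 33.65 pos [ 370.2 -118.8   46. ] q [-0.871  0.16   2.155  0.39   1.336  0.509] F [ 0.2 -0.4 -2.2] g 12.8
axis pt [ 370.19590299 -130.280058     62.36248863]
turn [0.03, -0.04, -0.03] shift [0.0136, 0.0091, 0.0002]
turn [0.03, -0.04, -0.03] shift [0.0168, 0.0114, 0.0002]
```

View pics/s23c.png

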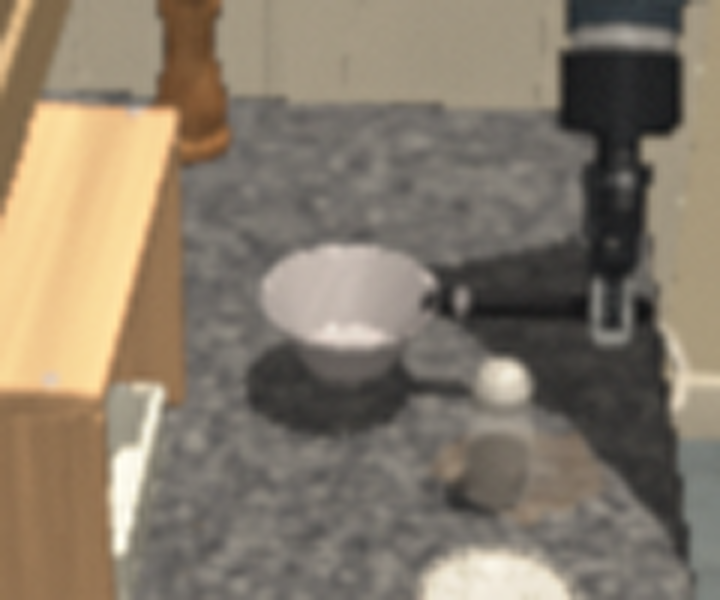

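View pics/t23.png

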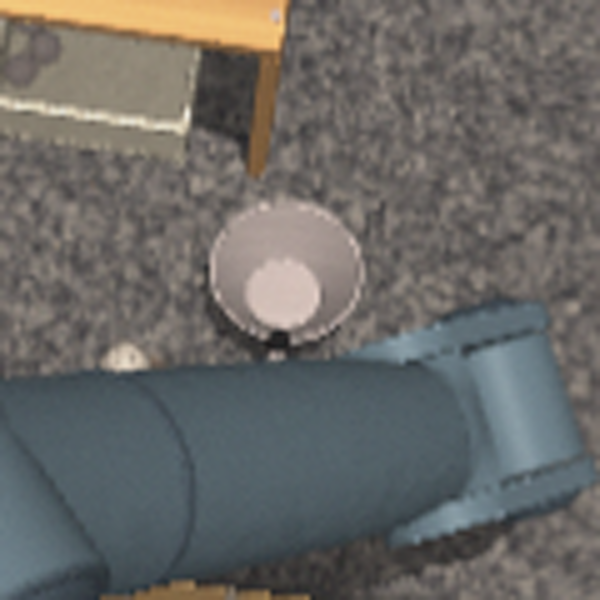

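```bash
python3 -m pendant '[[[0,0,0],[0.003,0.002,0],1],[[0,0,0],[0.007,0.005,0],1],[[0,0,0],[0.0105,0.0074,0],1],[[0,0,0],[0.0127,0.0089,0],1],[[0,0,0],[0.0139,0.0097,0],1],[[0,0,0],[0.0139,0.0097,0],1],[[0,0,0],[0.0147,0.0103,0],1],[[0,0,0],[0.0147,0.0103,0],1],[[0,0,0],[0.0155,0.0108,0],1],[[0,0,0],[0.0155,0.0108,0],1],[[0,0,0],[0.0155,0.0108,0],1],[[0,0,0],[0.0155,0.0108,0],1]]'
python3 - <<'E'
from h import *
S=cam("side")
show()
crop(S,280,130,400,230,6,"pics/s24c.png")
R=lean(0,35)
s=ctrl.sense();print("axis pt",np.array(s["tool_pos"])-20*R[:,0],np.array(s["moment"]).round(2))
E
```

```text
time_s: 34.85
tool_pos: [370.1, -118.7, 26.9]
ee_rot: [[0.0, 0.0, -1.0], [0.573, -0.819, 0.0], [-0.819, -0.573, -0.0]]
ft_force: [0.2, -0.6, -1.3]
grip_width: 12.8
t 34.9 pos [ 370.1 -118.6   26.8] q [-0.871  0.206  2.152  0.394  1.297  0.492] F [ 0.6  0.1 -0.4] g 12.5
axis pt [ 370.06351434 -130.0868332    43.22017913] [-0.35  0.08 -0.06]
```

View pics/s24c.png

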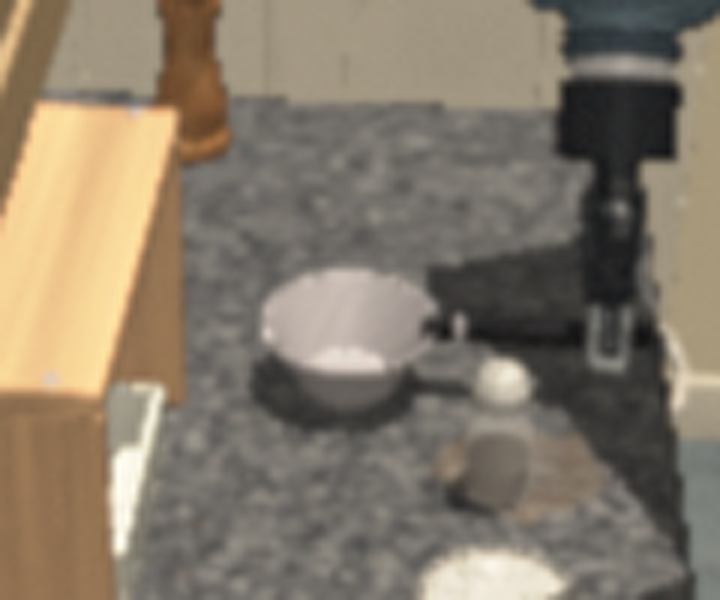

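```bash
python3 -m pendant '[[[0,0,0],[0.0006,0.0004,0],1],[[0,0,0],[0.0012,0.0008,0],1],[[0,0,0],[0.0012,0.0008,0],1],[[0,0,0],[0.0012,0.0008,0],1],[[0,0,0],[0.0012,0.0008,0],1],[[0,0,0],[0.0012,0.0008,0],1]]'
python3 - <<'E'
from h import *
for i in range(3): cam("side");show()
print(np.array(ctrl.sense()["moment"]).round(2))
E
```

```text
time_s: 35.5
tool_pos: [370.0, -118.5, 25.4]
ee_rot: [[0.0, 0.0, -1.0], [0.574, -0.819, 0.0], [-0.819, -0.574, -0.0]]
ft_force: [-0.5, 0.6, 0.4]
grip_width: 12.7
t 35.55 pos [ 370.  -118.6   25.4] q [-0.871  0.209  2.151  0.395  1.294  0.491] F [-1.   0.1 -0.2] g 13.1
t 35.6 pos [ 370.  -118.5   25.4] q [-0.871  0.209  2.152  0.395  1.294  0.491] F [-1.  -0.7  0.4] g 12.7
t 35.65 pos [ 370.  -118.5   25.3] q [-0.871  0.209  2.152  0.395  1.294  0.491] F [-0.7  0.9  0.1] g 13.1
[-0.2   0.1   0.12]
```

The worktop now carries the weight, since Fz went to about 0 at the original gripping height. I'll open and back off along the tool.

```bash
python3 -m pendant '[[[0,0,0],[0,0,0],0.7],[[0,0,0],[0,0,0],0.6],[[0,0,0],[0,0,0],0.5],[[0,0,0],[0,0,0],0.4],[[0,0,0],[0,0,0],0.3],[[0,0,0],[0,0,0],0.2],[[0,0,0],[0,0,0],0.1],[[0,0,0],[0,0,0],0.1],[[0,0,0],[0,0,0],0.1],[[0,0,0],[-0.004,0,0],0.1],[[0,0,0],[-0.014,0,0],0.1],[[0,0,0],[-0.030,0,0],0.1],[[0,0,0],[-0.050,0,0],0.1],[[0,0,0],[-0.075,0,0],0.1],[[0,0,0],[-0.105,0,0],0.1],[[0,0,0],[-0.135,0,0],0.1],[[0,0,0],[-0.160,0,0],0.1],[[0,0,0],[-0.180,0,0],0.1],[[0,0,0],[-0.180,0,0],0.1]]' 30
python3 - <<'E'
from h import *
show()
S=cam("side","pics/s25.png");T=cam("top","pics/t25.png")
crop(S,280,130,400,230,6,"pics/s25c.png")
E
```

```text
time_s: 37.55
tool_pos: [371.0, -224.6, 175.5]
ee_rot: [[0.004, 0.001, -1.0], [0.569, -0.822, 0.002], [-0.822, -0.569, -0.004]]
ft_force: [0.3, -0.3, -0.1]
grip_width: 38.5
t 37.55 pos [ 371.  -224.6  175.5] q [-1.002  0.066  1.957  0.316  1.641  0.507] F [ 0.3 -0.3 -0.1] g 38.5
```

View pics/s25c.png

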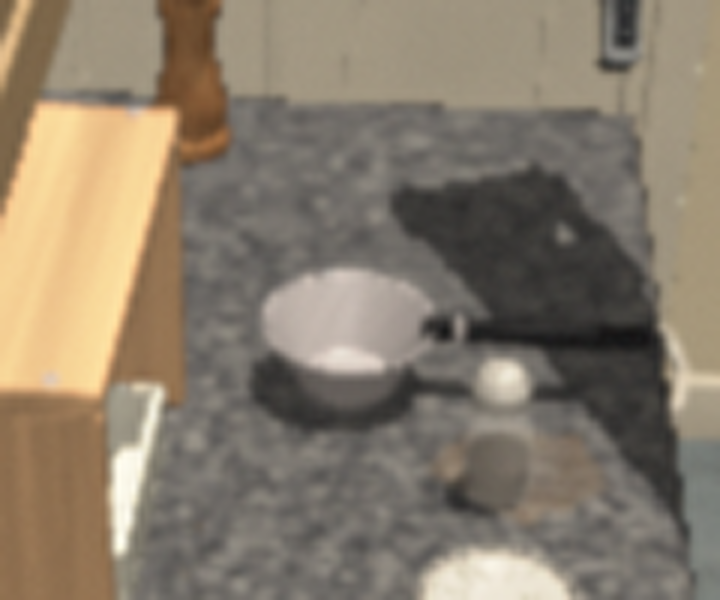

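View pics/t25.png

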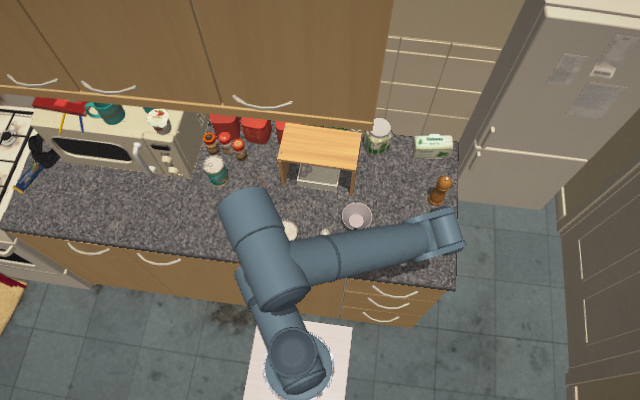

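```bash
python3 -m pendant '[[[0,0,0],[-0.02,0.02,0],0.1],[[0,0,0],[-0.05,0.05,0],0.1],[[0,0,0],[-0.09,0.08,0],0.1],[[0,0,0],[-0.13,0.11,0],0.1],[[0,0,0],[-0.16,0.14,0],0.1],[[0,0,0],[-0.18,0.16,0],0.1],[[0,0,0],[-0.18,0.16,0],0.1],[[0,0,0],[-0.18,0.16,0],0.1],[[0,0,0],[-0.18,0.16,0],0.1],[[0,0,0],[-0.18,0.16,0],0.1]]'
python3 - <<'E'
from h import *
show()
S=cam("side");T=cam("top")
crop(S,280,110,410,310,3,"pics/s26c.png");crop(T,190,120,390,260,4,"pics/t26.png")
E
```

```text
time_s: 38.65
tool_pos: [370.1, -454.6, 227.9]
ee_rot: [[-0.001, 0.001, -1.0], [0.575, -0.818, -0.001], [-0.818, -0.575, 0.0]]
ft_force: [-0.6, 0.2, 0.5]
grip_width: 38.5
t 38.65 pos [ 370.1 -454.6  227.9] q [-1.179  0.414  1.439  0.23   1.857  0.392] F [-0.6  0.2  0.5] g 38.5
```

View pics/t26.png

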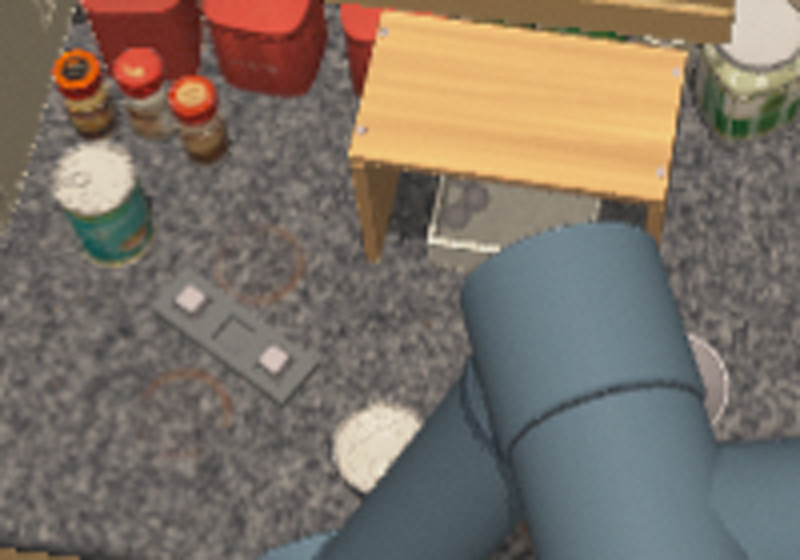

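View pics/s26c.png

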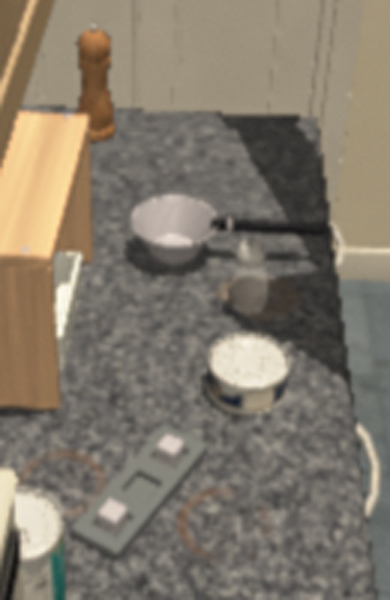

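The final pictures show what the task asks for:
- The tray has both cubes and an empty middle pocket.
- The box holds the balls.
- The scoop is empty and standing.
- The mill, shaker and tins are upright where they were.

I'll hand it in.

```bash
python3 -c "
from h import *
print(ctrl.hand_in()); show()"
```

```text
the job is handed in; nothing more can be done
None
the job is handed in; nothing more can be done
```

The job is done and handed in; the clock read about 38.8 s at the end. I put the tray ball in the scoop with the other two and carried the scoop level under the shelf. There I rolled it 79° over the box, then stood it back on the worktop in front of the shelf, with the cup at about x=525, y=-130.

- **Balls:** a picture taken inside the box showed all three, one partly hidden by the shelf edge. The cup was empty when I drew it out.
- **Tray:** both cubes are still in it and the middle pocket is empty.
- **Scoop:** it stands upright with the gripper clear of it.
- **Bystanders:** the mill, shaker and tins look unmoved in the pictures. I checked this by eye and did not measure it.
- **Forces:** the wrist readings I took stayed within about 3 N. I saw no sign of touching the shelf.
- **Disagreements:**
  - The two cameras differed by 2–7 mm on some positions.
  - The gripper read narrower than the object both times: 23–24 mm on the 26 mm ball and about 13 mm on the 16 mm handle at full force. Both grips held.

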